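# Unload the parts-drying cabinet and stack the lapped plates with separators

### The job

Unload the drying cabinet: push its sash up by the lift rail until the rail is level with the red mark, and pull the tray fully out by its knob. Stack all the brass plates flat on the black rubber mat, centred and square on it, with a blue separator sheet squarely between each plate and the next so that no brass lies on brass; a sheet that is not needed stays well away from the mat. Then push the empty tray fully home, close the sash fully and leave everything else on the bench where it stands.

Things in the scene. Friction and masses are not known exactly. Their poses are not given: they have to be found in the camera images.
- cabinet_front (a point): Middle of the upper front edge of the drying cabinet's white plinth, 64 mm above the bench, in the plane of the sash. Its x axis points into the cabinet (so -x is outward, the direction the tray pulls out), y runs along the front, z up. The cabinet is 390 mm wide, 220 mm deep, 320 mm high with clear walls; its two sash stiles and the head rail stand 500 mm high.
- sash (a joint): Height of the clear sash above closed, m: 0 closed, 0.19 top stop. Moves straight up and down, counterweighted, and stays where it is left; about 4 N of friction to move it either way. It may start a little ajar. Its bottom edge is 80 mm above the bench when closed; with it down, the plates (tops 86 mm above the bench) cannot pass under it.
- rail_edge (a point): Middle of the front lower edge of the sash's lift rail: a level aluminium ledge with a yellow front edge, 350 mm long (along y), sticking out 40 mm from the sash, 6 mm thick; push up under it or down on it. This point is 46 mm out from cabinet_front, 110 mm above the bench when closed. Axes as cabinet_front. Push well beside the tray's knob, for instance 125 mm left or right of the middle.
- mark_line (a point): Centre of the small red mark on the sash stile at the -y end of the lift rail (cabinet axes). The sash is at the mark when the rail's lower edge (rail_edge) is at this height. The mark's height differs from start to start.
- tray (a joint): How far the tray is pulled out, m: 0 home, 0.19 at its stop. Slides along the cabinet's -x with about 1.5 N of friction.
- tray_knob (a point): Middle of the gripping part of the tray's upright black knob, 24 mm in diameter, 26 mm tall (13 mm above and below this point), 93 mm above the bench. It stands on a 50 mm wide steel tongue, 97 mm out from cabinet_front when the tray is home, and moves with the tray. Axes as cabinet_front.
- tray_floor (a point): Centre of the steel tray's floor, 72 mm above the bench; the tray is 130 mm (along x) by 344 mm (along y) with an 8 mm high rim, and moves with the tray joint. Axes as cabinet_front.
- plate0_c (a point): Centre (half-way up) of a lapped brass plate, 80 x 40 x 14 mm (long side along its x, thickness along z), about 0.4 kg, with one dark port and four dark bolt holes on top. Starts lying flat on the cabinet's tray, long side roughly along the pull direction. Three or four plates are present; an absent one reads None.
- plate1_c (a point): Centre (half-way up) of a lapped brass plate, 80 x 40 x 14 mm (long side along its x, thickness along z), about 0.4 kg, with one dark port and four dark bolt holes on top. Starts lying flat on the cabinet's tray, long side roughly along the pull direction. Three or four plates are present; an absent one reads None.
- plate2_c (a point): Centre (half-way up) of a lapped brass plate, 80 x 40 x 14 mm (long side along its x, thickness along z), about 0.4 kg, with one dark port and four dark bolt holes on top. Starts lying flat on the cabinet's tray, long side roughly along the pull direction. Three or four plates are present; an absent one reads None.
- plate3_c (a point): Centre (half-way up) of a lapped brass plate, 80 x 40 x 14 mm (long side along its x, thickness along z), about 0.4 kg, with one dark port and four dark bolt holes on top. Starts lying flat on the cabinet's tray, long side roughly along the pull direction. Three or four plates are present; an absent one reads None.
- plate0: The same plate, origin at the centre of its underside.
- plate1: The same plate, origin at the centre of its underside.
- plate3: The same plate, origin at the centre of its underside.
- plate2: The same plate, origin at the centre of its underside.
- sheet0_c (a point): Centre (half-way up) of a stiff blue plastic separator sheet, 86 x 46 x 6 mm (long side along its x, thickness along z), 30 g. Starts lying flat on the bench.
- sheet1_c (a point): Centre (half-way up) of a stiff blue plastic separator sheet, 86 x 46 x 6 mm (long side along its x, thickness along z), 30 g. Starts lying flat on the bench.
- sheet2_c (a point): Centre (half-way up) of a stiff blue plastic separator sheet, 86 x 46 x 6 mm (long side along its x, thickness along z), 30 g. Starts lying flat on the bench.
- pad (a point): Centre of the top face of a black rubber mat, 96 x 56 x 3 mm (long side along its x), stuck to the bench inside four painted yellow corner marks: the place for the stack. 3 mm above the bench.
- gauge: Bystander: a blue dial gauge of 68 mm on a brass foot, 122 mm tall; origin under its foot.
- wipes: Bystander: a white and green tub 84 mm across, 140 mm tall; origin under its centre.
- wrench: Bystander: an open-ended wrench 170 mm long, lying on the bench; origin under its middle.
- pendant: Bystander: a yellow hoist pendant 150 x 55 x 34 mm, lying on the bench; origin under its centre.
Not all that is in view belongs to the job. Leave any purple or turquoise look-alike of the part that bears sheet1_c alone.

How it is judged:
By the outcome, as a careful person would: the job done as asked, in the order asked, and still so for the second after the job is handed in, with the robot touching nothing.
Of plate0, plate1, plate2, plate3 only 3 to 4 are there at a start; the rules pass over those that are not, and their reading is None.
At some moment in a run one of sheet0, sheet1, sheet2 may be knocked a few centimetres aside while the robot is not near it.
Once in a run the grip may slacken for a moment while it holds something.
It also fails if it takes over 210 s, if anything falls off the work surface, if the arm or the gripper's body presses on something with over 40 N, if the wrist force passes 120 N, or if a joint passes its speed limit or range.

### The arm

A 7-joint arm with a two-finger parallel gripper is mounted at the origin on the work surface. World frame = base frame: x ahead of the robot, y to its left, z up, the work surface at z = 0. Lengths are in mm, angles in rad, forces in N, time in s.
With the tool pointing down it reaches from about 400 to 875 mm from the base axis. Payload 4.4 kg.
Tool frame: the origin (TCP) lies at the very end of the fingers, on their centre line; the grasp point (between the pads) lies 19 mm behind it; z points along the fingers, y is the direction in which the jaws open and shut (so a half turn about z gives the same grasp; the last joint's range is limited). The gripper opens to 85 mm and grips with 20 to 120 N. Pads are 22 mm wide; open, the fingers measure 114 mm over their backs; the gripper's body (76 mm by 85 mm) begins 54 mm behind the grasp point. The pads swing forward as they close: fully open they stand 13 mm farther back than shut.
Start: joints at [-1.192, 0.628, 0.038, 1.517, -0.027, 0.996, -0.02], TCP at [279.659, 586.779, 197.213] pointing down, gripper open.
Joint ranges: [-3.06, 3.06], [-0.37, 2.12], [-1.25, 1.32], [0.18, 2.47], [-1.1, 4.24], [0.23, 1.98], [-2.94, 2.94]. Speed limits (rad/s): [2.57, 2.57, 3.14, 3.14, 3.14, 3.14, 3.14].

### API

Orientations are given as [roll, pitch, yaw] about the fixed x, y, z axes, in that order (R = Rz(yaw) Ry(pitch) Rx(roll)).
In Python, from cell import ctrl gives the robot as it stands. The module is installed in compiled form; this text tells all that it offers.
- The arm moves only by the shell command python3 -m jog 'ROWS'. ROWS is text: rows parted by semicolons, each of 7 numbers parted by spaces: the shift along the tool's x, y, z in mm, then the turn, a rotation vector about the tool's x, y, z in degrees, then the opening, from -1 (shut) to 1 (fully open). In form: x y z wx wy wz claw; .... A call has 1 to 8 rows; each row is the pose to reach, as a shift and turn from the pose commanded when the call began, along the tool's axes at that moment; what a row does not reach only later rows make up. A row lasts 1/8 s, in which the tool goes at most 62.5 mm and 10.7 degrees, less where a joint would pass 70% of its speed; a pose out of reach is approached as far as the arm can. A call with a gripper value outside its range is refused whole. The fingers move at their own pace and stop on an object; the grip force is fixed at half the most. Time passes only in rows, so rows that repeat a pose let the fingers close. It gives the time, the measured TCP pose, the force and the opening at its end, in the units of the state.
- ctrl.read_state(): the state, without advancing time (a new reading comes with each control period).
- ctrl.get_image(name): name is "side" or "top" or "wrist"; returns a dict with "image" (480x640x3 uint8, red, green, blue), "z_map" (480x640 float32, mm along the optical axis (not along the pixel's ray), 0 where there is no reading), "vertical_fov" (degrees; the focal length in pixels is half the picture's height over the tangent of half this angle, whatever the lens; pixels are square), "cx", "cy" (the principal point, pixels), "extrinsics" (4x4, takes a point from world to camera coordinates); the wrist camera has in their place "hand_eye" (4x4, takes a point from camera to tool coordinates, whose origin is the TCP and whose axes are the flange's). Camera axes: x right, y down, z forward; pixel columns grow to the right and rows downward; lengths in mm; the calibration is good to about 2 mm. A picture is of the moment at which its call begins: read the wrist's pose just before it.
- ctrl.finish_job(): hands the job in, once; it reports no verdict.
The state is a dict: "clock": time; "qpos": joint angles; "qd": joint speeds; "tau": joint torques, N m; "eef_pos": TCP position; "tool_rot": TCP orientation; "force": force on the tool from outside, world axes, zero at the start; "torque": the same for the moment, N m; "width": finger opening in mm.
Only numpy, scipy, OpenCV 4.12 (cv2) and the standard library are available. Lean on these libraries where they do the work, as an engineer would, in place of code of your own. Each camera call takes 0.05 s, during which the arm holds its last target.

## Working session

There is one attempt and no reset: what is moved stays moved. The work goes in short steps, Python scripts to look and compute and a shell command to move; the robot and the scene stay as the last step left them, time stands still between calls to the robot, and variables do not carry over. Pictures are saved under pics/ and viewed, and the job is handed in when it is done.

```bash
mkdir -p pics; ls; python3 - <<'E'
from cell import ctrl
import cv2
s=ctrl.read_state()
for k,v in s.items(): print(k,v)
for n in ["side","top","wrist"]:
    d=ctrl.get_image(n)
    cv2.imwrite(f"pics/{n}0.png",d["image"][:,:,::-1])
    print(n,d["vertical_fov"],d["cx"],d["cy"],d.get("extrinsics",d.get("hand_eye")))
E
```

```text
pics
clock 0.0
qpos [-1.19180479  0.62934774  0.03842946  1.51839062 -0.02700713  0.99630064
 -0.0199921 ]
qd [ 0.00022213  0.00018803  0.00099504 -0.00019274  0.00142845  0.00096343
 -0.00116373]
tau [ 1.40570464e-04 -5.63419461e+01  1.22629791e+00 -1.93448639e+01
  1.09810082e-02  1.05174558e-02  1.59197054e-05]
eef_pos [279.33835095 586.13492828 196.28064939]
tool_rot [-3.13966390e+00  1.27593349e-05  2.69681474e+00]
force [-0.59535167 -0.0489033   0.31133829]
torque [-0.01219459  0.01168439 -0.03317755]
width 85.76257881195764
side 56.72478002375143 312.80439826873095 242.49937753484784 [[-9.19091012e-02  9.95762802e-01 -3.02647020e-03  1.01535086e+00]
 [ 9.42679622e-01  8.60295694e-02 -3.22419049e-01 -4.31492505e+02]
 [-3.20792529e-01 -3.24862368e-02 -9.46592202e-01  1.30738573e+03]
 [ 0.00000000e+00  0.00000000e+00  0.00000000e+00  1.00000000e+00]]
top 54.81480967051559 314.81405045429256 240.87990902666752 [[ 1.96414927e-02 -9.99608506e-01  1.99260011e-02  1.25704046e+01]
 [-9.85444050e-01 -2.27215164e-02 -1.68474794e-01  5.52531113e+02]
 [ 1.68861586e-01 -1.63268627e-02 -9.85504540e-01  1.09776571e+03]
 [ 0.00000000e+00  0.00000000e+00  0.00000000e+00  1.00000000e+00]]
wrist 59.63176584812924 319.8514842900983 239.02094752370428 [[-1.25036351e-04 -9.52933585e-01 -3.03179101e-01  7.70177818e+01]
 [ 9.99999537e-01  1.70108284e-04 -9.47090975e-04 -9.67513762e-02]
 [ 9.54088075e-04 -3.03179079e-01  9.52933123e-01 -1.76784397e+02]
 [ 0.00000000e+00  0.00000000e+00  0.00000000e+00  1.00000000e+00]]
```

View pics/side0.png

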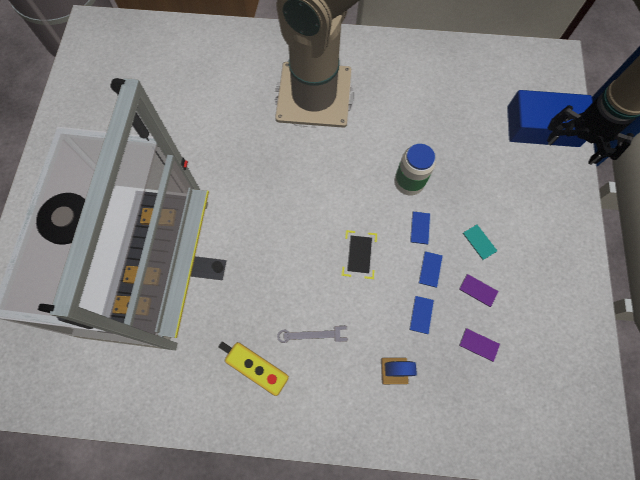

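View pics/top0.png

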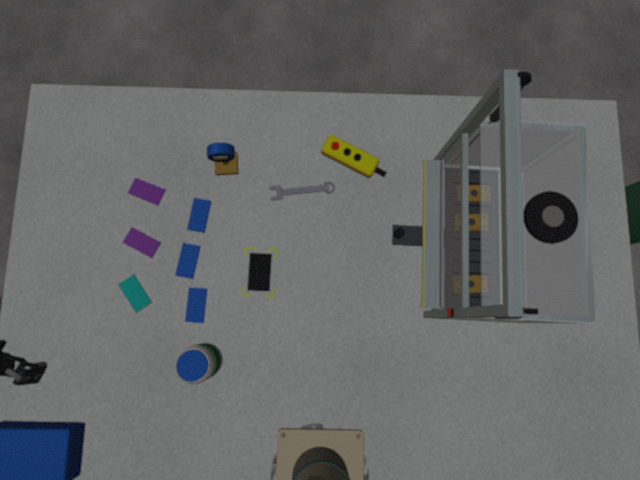

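View pics/wrist0.png

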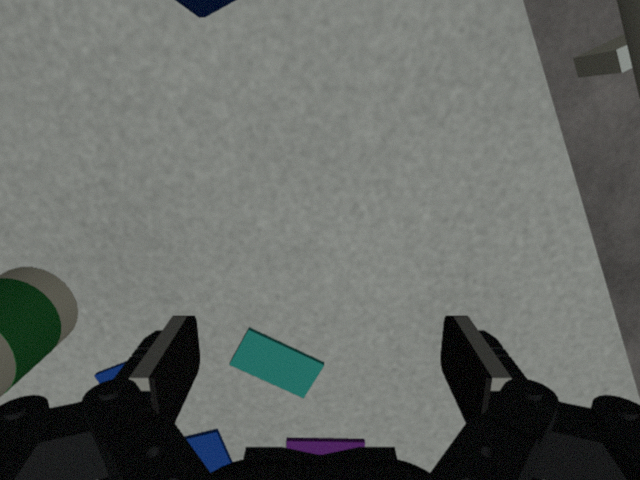

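```bash
cat > h.py <<'E'
from cell import ctrl
import numpy as np, cv2
from scipy.spatial.transform import Rotation as R
def toolT(s=None):
    s=s or ctrl.read_state()
    T=np.eye(4);T[:3,:3]=R.from_euler('xyz',s['tool_rot']).as_matrix();T[:3,3]=s['eef_pos'];return T
class Cam:
    def __init__(c,n):
        s=ctrl.read_state(); c.s=s
        d=ctrl.get_image(n); c.n=n
        c.img=d['image'];c.z=d['z_map'];c.f=240/np.tan(np.radians(d['vertical_fov'])/2);c.cx=d['cx'];c.cy=d['cy']
        c.C2W=toolT(s)@d['hand_eye'] if n=='wrist' else np.linalg.inv(d['extrinsics'])
        c.hsv=cv2.cvtColor(c.img,cv2.COLOR_RGB2HSV)
    def save(c,name): cv2.imwrite(f'pics/{name}.png',c.img[:,:,::-1])
    def plane(c,px,h):  # px Nx2 -> world points on z=h
        px=np.atleast_2d(np.asarray(px,float))
        r=np.c_[(px[:,0]-c.cx)/c.f,(px[:,1]-c.cy)/c.f,np.ones(len(px))]@c.C2W[:3,:3].T
        o=c.C2W[:3,3]
        return o+r*((h-o[2])/r[:,2])[:,None]
    def depth(c,px):
        px=np.atleast_2d(np.asarray(px,float))
        z=np.array([c.z[int(round(v)),int(round(u))] for u,v in px])
        p=np.c_[(px[:,0]-c.cx)/c.f*z,(px[:,1]-c.cy)/c.f*z,z,np.ones(len(px))]
        return (p@c.C2W.T)[:,:3]
    def proj(c,P):
        P=np.atleast_2d(P);q=np.c_[P,np.ones(len(P))]@np.linalg.inv(c.C2W).T
        return np.c_[q[:,0]/q[:,2]*c.f+c.cx,q[:,1]/q[:,2]*c.f+c.cy]
    def cloud(c):
        v,u=np.mgrid[0:480,0:640];z=c.z
        p=np.stack([(u-c.cx)/c.f*z,(v-c.cy)/c.f*z,z,np.ones_like(z)],-1)
        return (p@c.C2W.T)[...,:3]
    def blobs(c,lo,hi,h,amin=60):
        m=cv2.inRange(c.hsv,np.array(lo),np.array(hi));return c.rects(m,h,amin)
    def rects(c,m,h,amin=60):
        out=[]
        cs,_=cv2.findContours(m,cv2.RETR_EXTERNAL,cv2.CHAIN_APPROX_NONE)
        for k in cs:
            if cv2.contourArea(k)<amin: continue
            W=c.plane(k[:,0,:],h)[:,:2].astype(np.float32)
            (x,y),(a,b),t=cv2.minAreaRect(W)
            if a<b:a,b,t=b,a,t+90
            t=(t+90)%180-90
            out.append((round(x,1),round(y,1),round(a,1),round(b,1),round(t,1),k[:,0].mean(0).round(0).tolist()))
        return out
E
python3 - <<'E'
from h import *
for n in ['top','side']:
    c=Cam(n);print(n)
    print('blue',*c.blobs((105,120,60),(122,255,255),6),sep='\n')
    print('teal',*c.blobs((80,120,60),(100,255,255),6),sep='\n')
    print('purple',*c.blobs((135,60,40),(165,255,255),6),sep='\n')
    print('brass',*c.blobs((10,80,60),(24,255,255),86,15),sep='\n')
    print('yellow',*c.blobs((25,120,100),(33,255,255),0,20),sep='\n')
    m=cv2.inRange(c.hsv,(0,0,0),(180,255,60));print('dark',*c.rects(m,3,100),sep='\n')
    m=cv2.inRange(c.hsv,(0,150,80),(5,255,255));print('red',*c.rects(m,150,4),sep='\n')
E
```

```text
top
blue
(37.7, 676.7, 164.2, 112.8, -89.1, [33.0, 453.0])
(244.4, 318.1, 73.0, 72.8, 47.8, [192.0, 365.0])
(391.1, 317.2, 83.2, 43.4, -2.6, [196.0, 305.0])
(502.0, 344.9, 83.1, 43.6, -9.2, [188.0, 260.0])
(620.6, 323.7, 82.6, 43.6, -8.3, [199.0, 215.0])
(800.2, 279.3, 64.6, 34.5, -83.2, [219.0, 149.0])
teal
(417.0, 471.6, 83.1, 43.7, 36.2, [134.0, 293.0])
purple
(546.3, 465.2, 85.9, 44.7, 63.8, [141.0, 242.0])
(680.3, 463.2, 86.2, 45.1, 69.3, [146.0, 191.0])
brass
(451.9, -354.8, 41.5, 26.2, -2.1, [475.0, 284.0])
(600.7, -360.6, 41.1, 26.8, -2.1, [474.0, 222.0])
(673.3, -362.2, 42.0, 24.7, -2.1, [474.0, 193.0])
(733.6, 246.4, 54.6, 53.9, -84.8, [228.0, 165.0])
(740.1, -48.3, 142.0, 25.5, 70.2, [347.0, 165.0])
(787.4, -20.3, 20.9, 19.8, 0.8, [335.0, 145.0])
yellow
(592.6, -257.6, 386.4, 3.6, -1.8, [423.0, 233.0])
(795.8, -64.4, 149.2, 54.1, 62.8, [349.0, 155.0])
dark
(25.2, -1.7, 132.5, 71.2, -89.2, [317.0, 468.0])
(44.9, 663.7, 198.7, 126.4, 89.9, [53.0, 437.0])
(265.5, 268.3, 79.6, 38.0, 23.7, [213.0, 357.0])
(236.0, 742.1, 133.1, 74.7, 64.4, [16.0, 366.0])
(418.4, -384.8, 34.1, 25
[... 1759 characters left out ...]
0])
(248.8, 266.9, 65.2, 30.0, 39.5, [403.0, 179.0])
(151.1, -485.4, 92.2, 26.7, 40.1, [140.0, 127.0])
(19.7, 581.6, 161.4, 31.7, -0.1, [514.0, 117.0])
(17.2, -585.6, 50.0, 34.5, -10.3, [117.0, 84.0])
(-20.9, 0.5, 137.9, 130.6, -84.9, [309.0, 87.0])
(151.7, 785.1, 882.8, 260.2, -8.0, [612.0, 170.0])
(-158.8, -866.0, 213.5, 37.7, 45.0, [40.0, 33.0])
(-359.1, 799.2, 204.2, 23.6, -31.5, [577.0, 19.0])
(-334.3, 61.7, 108.6, 69.4, -84.9, [341.0, 5.0])
(-275.6, -64.7, 163.7, 152.8, 5.1, [306.0, 21.0])
(-291.9, -596.5, 134.9, 37.1, -84.9, [138.0, 4.0])
(-246.0, -944.2, 128.5, 38.7, 50.0, [24.0, 8.0])
red
(805.5, -10.9, 15.8, 14.3, 6.8, [272.0, 379.0])
(333.1, -277.2, 13.5, 7.2, 5.2, [185.0, 164.0])
```

```bash
python3 - <<'E'
from h import *
c=Cam('top');cv2.imwrite('pics/topz.png',cv2.resize(c.img[60:340,400:640,::-1],None,fx=2.1,fy=2.1,interpolation=2)[:600])
c=Cam('side');cv2.imwrite('pics/sidez.png',cv2.resize(c.img[70:360,0:300,::-1],None,fx=2,fy=2,interpolation=2))
E
```

```text
(no output)
```

View pics/topz.png

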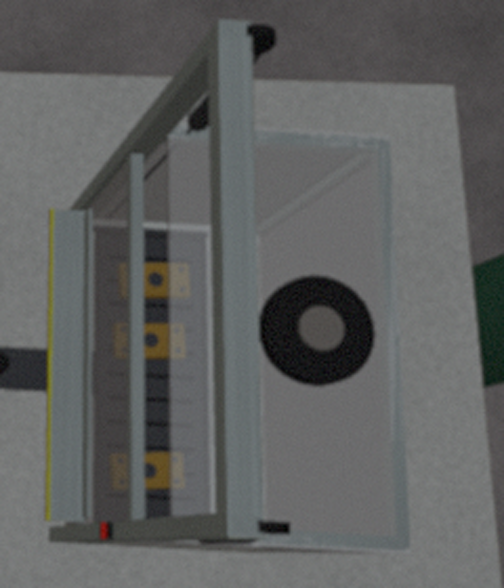

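View pics/sidez.png

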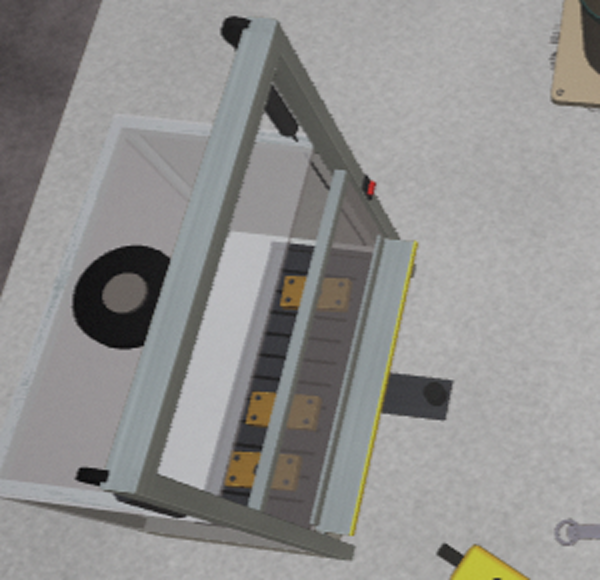

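```bash
python3 - <<'E'
from h import *
T=Cam('top');S=Cam('side')
def tri(a,b):
    o1=T.C2W[:3,3];d1=T.plane(a,0)[0]-o1;o2=S.C2W[:3,3];d2=S.plane(b,0)[0]-o2
    d1/=np.linalg.norm(d1);d2/=np.linalg.norm(d2)
    A=np.c_[d1,-d2];t=np.linalg.lstsq(A,o2-o1,rcond=None)[0]
    p,q=o1+t[0]*d1,o2+t[1]*d2;return ((p+q)/2).round(1),np.linalg.norm(p-q).round(1)
print(T.C2W[:3,3],S.C2W[:3,3])
for c in(T,S):
    P=c.cloud()
    for nm,m in(('red',cv2.inRange(c.hsv,(0,150,80),(5,255,255))),('yel',cv2.inRange(c.hsv,(25,120,100),(33,255,255)))):
        n,l,st,cen=cv2.connectedComponentsWithStats(m)
        for i in range(1,n):
            if st[i,4]>8 and 380<cen[i,0]<460 and c is T or c is S and st[i,4]>8 and cen[i,0]<210:
                q=P[l==i];yy,xx=np.where(l==i)
                print(c.n,nm,cen[i].round(1),st[i],np.median(q,0).round(1),q[:,2].std().round(1))
                e=[yy.argmin(),yy.argmax()]
                for k in e: print('   end',xx[k],yy[k],q[k].round(1), 'med100', np.median(q[np.argsort(yy)[:30] if k==e[0] else np.argsort(yy)[-30:]],0).round(1))
print(T.depth([[259,272],[300,250],[199,215],[399,234],[142,242]]).round(1))
print(S.depth([[359,254],[300,250],[422,315],[217,266]]).round(1))
E
```

```text
[ 358.87113736   43.04289814 1174.69017456] [ 826.2520854    78.58210801 1098.44280261]
top red [449.  312.3] [448 309   3   8  23] [ 380.4 -246.2  237.3] 191.4
   end 448 309 [ 386.3 -243.1  239.2] med100 [ 380.4 -246.2  237.3]
   end 448 316 [ 372.6 -247.4  223.9] med100 [ 380.4 -246.2  237.3]
top yel [423.2 237.2] [422 160   3 147 182] [ 563.  -223.5  130.2] 1.9
   end 424 160 [ 739.3 -230.   127.8] med100 [ 702.3 -228.8  130.2]
   end 422 306 [ 395.  -217.7  131.3] med100 [ 412.9 -218.6  130.6]
side red [185.1 163.8] [184 161   3   7  18] [ 378.3 -245.3  235.9] 1.5
   end 185 161 [ 372.2 -246.5  236.8] med100 [ 378.3 -245.3  235.9]
   end 185 167 [ 386.  -244.4  235.2] med100 [ 378.3 -245.3  235.9]
side yel [191.2 265.5] [175 191  34 147 250] [ 580.  -224.2  128.5] 2.9
   end 207 191 [ 391.2 -219.3  129.9] med100 [ 413.8 -219.3  129.3]
   end 175 337 [ 738.4 -229.8  129.7] med100 [ 720.8 -228.7  127.9]
[[ 476.4  163.4    3.5]
 [ 536.    61.2   -2.8]
 [ 619.6  322.8    7. ]
 [ 563.1 -172.9  105.6]
 [ 546.6  463.9    3. ]]
[[ 475.6  162.5    3.6]
 [ 477.7    9.7    0.7]
 [ 620.   324.5   10.9]
 [ 566.6 -172.1  103. ]]
```

```bash
cat >> h.py <<'E'
def goal(pos,yaw=90,tilt=0,ax='x'):
    """print row (tool-axis shift, rotvec deg) from measured pose to world pose; yaw deg, tilt deg about world axis"""
    T=toolT();Rg=R.from_euler('xyz',[np.pi,0,np.radians(yaw)])
    if tilt: Rg=R.from_euler(ax,np.radians(tilt))*Rg
    d=T[:3,:3].T@(np.asarray(pos,float)-T[:3,3])
    w=(R.from_matrix(T[:3,:3]).inv()*Rg).as_rotvec(degrees=True)
    n=max(np.linalg.norm(d)/62.5,np.linalg.norm(w)/10.7)
    print('row',d.round(1),w.round(1),'rows>=',round(n,1))
def st():
    s=ctrl.read_state();print('t',round(s['clock'],2),'pos',s['eef_pos'].round(1),'rpy',np.degrees(s['tool_rot']).round(1),'F',np.round(s['force'],1),'w',round(s['width'],1),'q',np.round(s['qpos'],2))
E
python3 - <<'E'
from h import *
goal([690,-80,320],90)
E
```

```text
row [-657.3 -425.3 -122.8] [-0.   0.  64.5] rows>= 12.7
```

```bash
python3 -m jog '-50 -32 -50 0 0 5 -1; -100 -65 -90 0 0 10 -1; -150 -97 -122 0 0 15 -1; -205 -132 -122 0 0 20 -1; -256 -165 -122 0 0 25 -1; -307 -198 -122 0 0 30 -1; -358 -231 -122 0 0 35 -1; -409 -264 -122 0 0 40 -1' && python3 -c "
from h import *
st();goal([690,-80,320],90)"
```

```text
clock: 1.45
eef_pos: [524.6, 189.6, 319.6]
tool_rot: [3.141, -0.0, 1.996]
force: [1.8, 0.2, 0.8]
width: -0.2
t 1.45 pos [524.6 189.6 319.6] rpy [179.9  -0.  114.4] F [1.8 0.2 0.8] w -0.2 q [-0.61  0.39  0.31  1.61 -0.13  1.16  0.16]
row [-313.8   39.4   -0.5] [ 0.1 -0.  24.4] rows>= 5.1
```

```bash
python3 -m jog '-52 6.5 0 0 0 4 -1; -104 13 0 0 0 8 -1; -157 20 0 0 0 12 -1; -209 26 0 0 0 16 -1; -261 33 0 0 0 20 -1; -314 39 0 0 0 24 -1;-314 39 0 0 0 24 -1' && python3 -c "
from h import *
st();goal([690,-80,320],90,-30)"
```

```text
clock: 2.33
eef_pos: [689.8, -84.5, 318.1]
tool_rot: [-3.141, 0.004, 1.572]
force: [-0.1, 1.4, 0.4]
width: -0.0
t 2.33 pos [689.8 -84.5 318.1] rpy [-179.9    0.2   90.1] F [-0.1  1.4  0.4] w -0.0 q [-0.14  0.65  0.44  1.2  -0.26  1.35  0.28]
row [ 4.5  0.2 -1.9] [ -0.  -29.8   0.1] rows>= 2.8
```

```bash
python3 -m jog '0 0 0 0 -10 0 -1; 0 0 0 0 -20 0 -1; 0 0 0 0 -30 0 -1; 0 0 0 0 -40 0 -1; 0 0 0 0 -50 0 -1; 0 0 0 0 -60 0 -1;0 0 0 0 -60 0 -1' && python3 -c "
from h import *
st();goal([690,-80,320],90,-60)"
```

```text
clock: 3.2
eef_pos: [689.1, -72.0, 312.5]
tool_rot: [-3.123, 1.046, 1.604]
force: [-1.1, 0.3, -0.5]
width: 0.0
t 3.2 pos [689.1 -72.  312.5] rpy [-178.9   59.9   91.9] F [-1.1  0.3 -0.5] w 0.0 q [-0.78  0.97  0.83  1.33  0.39  1.25 -0.3 ]
row [-10.5   0.7   3.1] [ 0.6 -0.1  1. ] rows>= 0.2
```

```bash
python3 -c "
from h import *
goal([690,-130,150],90,-60);goal([690,-170,88],90,-60);goal([690,-243,88],90,-60)"
```

```text
row [111.6   1.5 131.6] [ 0.6 -0.1  1. ] rows>= 2.8
row [145.2   1.4 197.3] [ 0.6 -0.1  1. ] rows>= 3.9
row [1.086e+02 2.000e-01 2.604e+02] [ 0.6 -0.1  1. ] rows>= 4.5
```

```bash
python3 -m jog '37 0.5 44 0 0 0 -1; 74 1 88 0 0 0.5 -1; 111 1.5 132 0 0 1 -1; 130 1.5 165 0.5 0 1 -1; 145 1.4 197 0.5 0 1 -1; 145 1.4 197 0.5 0 1 -1;127 1 229 0.5 0 1 -1; 127 1 229 0.5 0 1 -1' && python3 -c "
from h import *
st();goal([690,-243,88],90,-60)
c=Cam('side');c.save('s1');c=Cam('wrist');c.save('w1')"
```

```text
clock: 4.2
eef_pos: [691.3, -216.6, 99.3]
tool_rot: [3.112, 1.048, 1.533]
force: [-0.4, 0.0, 1.2]
width: -0.0
t 4.2 pos [ 691.3 -216.6   99.3] rpy [178.3  60.   87.8] F [-0.4  0.   1.2] w -0.0 q [-0.6   1.24  0.81  1.5   0.38  0.82 -0.49]
row [-3.4 -1.1 28.5] [-0.2  0.1 -1.1] rows>= 0.5
```

View pics/s1.png

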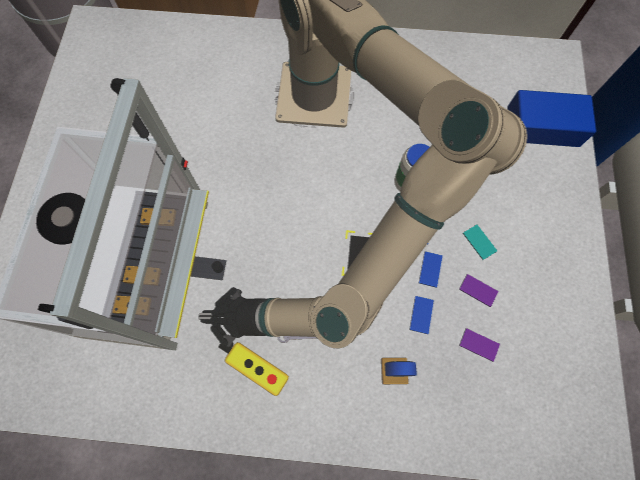

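View pics/w1.png

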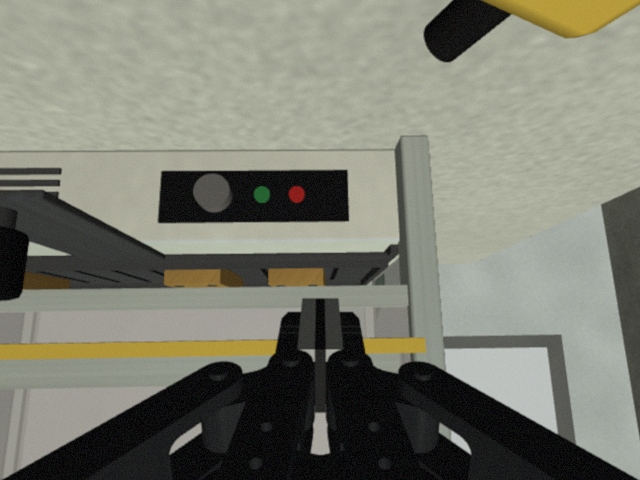

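```bash
python3 -m jog '1 -1 13 -0.2 0 -1 -1; -2 -1 27 -0.2 0 -1 -1; -2 -1 27 -0.2 0 -1 -1;-2 -1 27 -0.2 0 -1 -1' && python3 -c "
from h import *
st();goal([690,-243,102],90,-60);goal([690,-243,160],90,-60)
c=Cam('wrist');c.save('w2')"
```

```text
clock: 4.8
eef_pos: [690.7, -237.5, 82.7]
tool_rot: [-3.136, 1.047, 1.58]
force: [0.5, -0.1, -0.6]
width: -0.0
t 4.8 pos [ 690.7 -237.5   82.7] rpy [-179.7   60.    90.5] F [ 0.5 -0.1 -0.6] w -0.0 q [-0.58  1.26  0.8   1.52  0.39  0.77 -0.49]
row [-19.4  -0.8  -4.9] [0.1 0.  0.3] rows>= 0.3
row [-69.7  -0.9 -33.9] [0.1 0.  0.3] rows>= 1.2
```

View pics/w2.png

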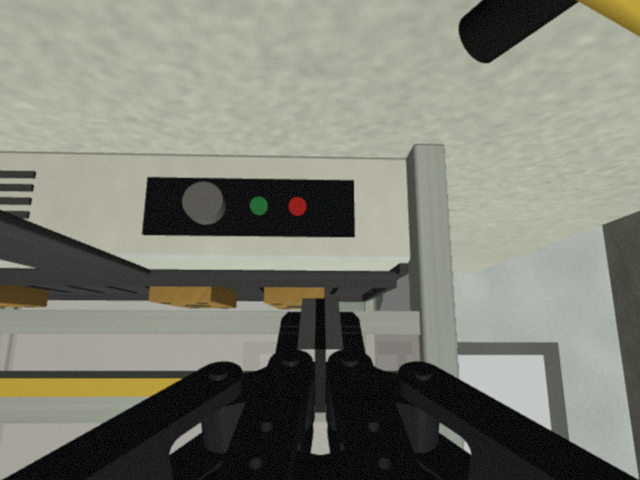

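```bash
python3 -m jog '-14 -0.8 -11 0 0 0 -1; -18 -0.8 -11 0 0 0 -1; -22 -0.8 -13 0 0 0 -1; -30 -0.8 -18 0 0 0 -1;-39 -0.8 -23 0 0 0 -1;-39 -0.8 -23 0 0 0 -1' && python3 -c "
from h import *
st()
for n in('side','top'):
  c=Cam(n);P=c.cloud();m=cv2.inRange(c.hsv,(25,120,100),(33,255,255))>0
  m&=(P[...,1]<-180)&(P[...,1]>-260)&(P[...,0]>380)&(P[...,0]<760);print(m.sum(),np.median(P[m],0).round(1))
goal([690,-243,160],90,-60)"
```

```text
clock: 5.6
eef_pos: [690.5, -237.3, 129.6]
tool_rot: [-3.14, 1.047, 1.577]
force: [0.2, -0.4, 0.7]
width: 0.1
t 5.6 pos [ 690.5 -237.3  129.6] rpy [-179.9   60.    90.3] F [ 0.2 -0.4  0.7] w 0.1 q [-0.59  1.19  0.82  1.53  0.41  0.8  -0.44]
248 [ 579.6 -224.5  128.2]
183 [ 565.1 -223.8  130.1]
row [-30.6  -0.1 -10.7] [ 0.1 -0.   0.2] rows>= 0.5
```

```bash
python3 -c "
from h import *
c=Cam('wrist');c.save('w3')
c=Cam('side');cv2.imwrite('pics/s3.png',cv2.resize(c.img[220:380,140:320,::-1],None,fx=4,fy=4)[:600,:800])"
```

```text
(no output)
```

View pics/w3.png

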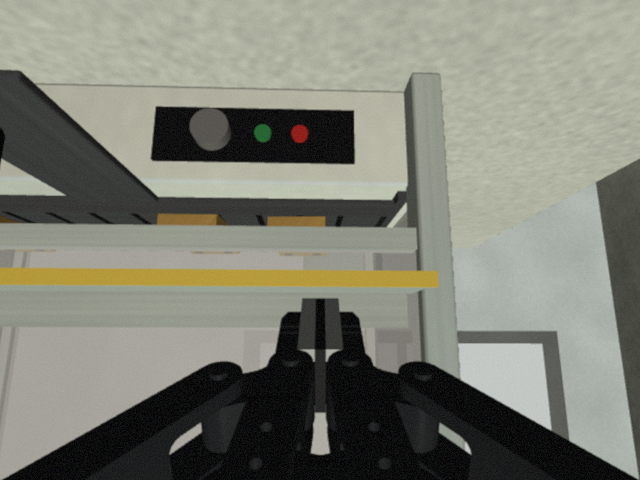

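View pics/s3.png

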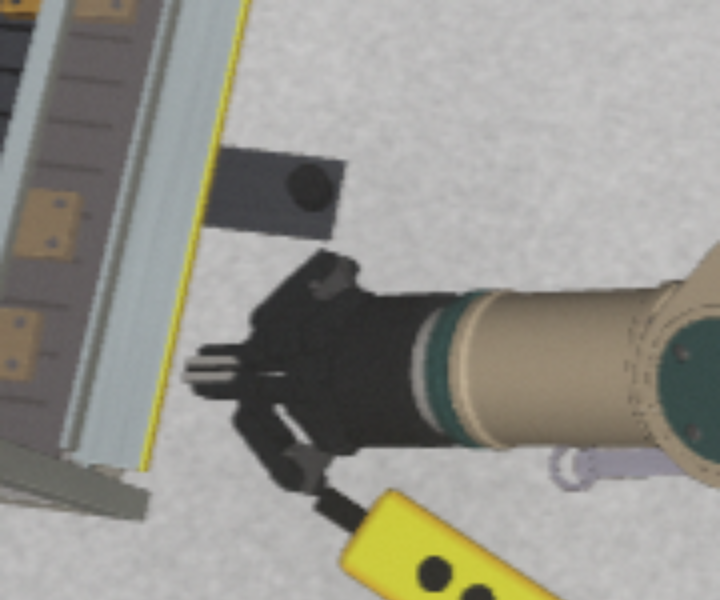

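```bash
python3 -c "
from h import *
s=ctrl.read_state();print(s['eef_pos'],s['tool_rot'])
for n in('side','top','wrist'):
  c=Cam(n);print(n,c.proj([s['eef_pos'],[690,-228,129]]).round(1))
  if n=='side':print(c.depth([[186,312],[188,312],[190,312],[195,312],[177,314],[174,330]]).round(1))
  if n=='top':c.save('t3')
  if n=='wrist':print(c.depth([[310,320],[330,320],[311,303],[300,278],[200,278]]).round(1))
"
```

```text
[ 689.78236765 -236.90521164  127.661741  ] [-3.13524392  1.04683821  1.58075808]
side [[176.3 314.3]
 [180.2 314.7]]
[[ 687.  -208.   156.4]
 [ 687.  -203.2  158.4]
 [ 686.7 -198.6  159.7]
 [ 687.2 -185.4  168.9]
 [ 689.1 -235.2  128.8]
 [ 723.7 -235.5  127.7]]
top [[427.3 180.1]
 [423.7 179.8]]
wrist [[318.7 282.9]
 [319.3 283.7]]
[[ 686.9 -184.3  145.6]
 [ 693.5 -184.7  145.6]
 [ 687.  -195.7  139.4]
 [ 681.6 -228.2  126.5]
 [ 638.2 -227.   126.9]]
```

View pics/t3.png

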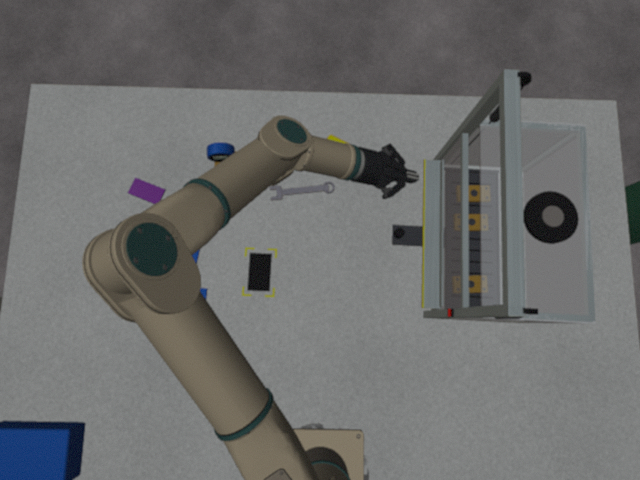

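```bash
python3 -c "
from h import *
goal([690,-237,78],90,-60);goal([690,-276,78],90,-60);goal([690,-276,100],90,-60)"
```

```text
row [43.1  0.4 24.9] [ 0.1 -0.   0.3] rows>= 0.8
row [23.6  0.2 58.6] [ 0.1 -0.   0.3] rows>= 1.0
row [ 4.5  0.1 47.6] [ 0.1 -0.   0.3] rows>= 0.8
```

```bash
python3 -m jog '22 0 12 0 0 0 -1; 43 0 25 0 0 0 -1; 43 0 25 0 0 0 -1; 33 0 42 0 0 0 -1; 23 0 59 0 0 0 -1; 23 0 59 0 0 0 -1; 23 0 59 0 0 0 -1' && python3 -c "
from h import *
st();c=Cam('side');cv2.imwrite('pics/s4.png',cv2.resize(c.img[220:380,140:320,::-1],None,fx=4,fy=4)[:600,:800])
print(c.depth([[x,312] for x in range(180,200,2)]).round(1))"
```

```text
clock: 6.82
eef_pos: [690.0, -277.0, 79.1]
tool_rot: [-3.138, 1.047, 1.578]
force: [-0.8, 0.5, -0.0]
width: -0.0
t 6.83 pos [ 690.  -277.    79.1] rpy [-179.8   60.    90.4] F [-0.8  0.5 -0. ] w -0.0 q [-0.53  1.26  0.82  1.53  0.41  0.71 -0.48]
[[ 684.6 -228.6  131.5]
 [ 682.4 -228.1  119.5]
 [ 681.9 -223.7  119.2]
 [ 682.6 -217.2  126.1]
 [ 682.8 -211.5  130.7]
 [ 682.5 -207.   131.3]
 [ 682.4 -202.1  132.9]
 [ 682.3 -197.1  135.2]
 [ 682.1 -192.5  136.3]
 [ 682.8 -186.2  143.4]]
```

View pics/s4.png

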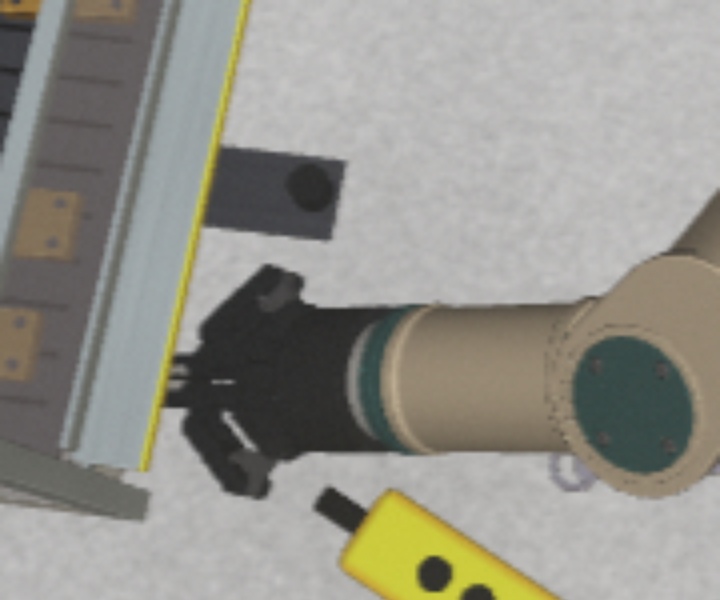

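```bash
python3 -m jog '-7 0 -4 0 0 0 -1; -17 0 -10 0 0 0 -1; -30 0 -17 0 0 0 -1; -45 0 -26 0 0 0 -1; -60 0 -35 0 0 0 -1;-74 0 -43 0 0 0 -1;-74 0 -43 0 0 0 -1;-74 0 -43 0 0 0 -1' && cat >> h.py <<'E'
def rail(xr=(385,760)):
    for n in('side','top'):
        c=Cam(n);P=c.cloud()
        m=cv2.inRange(c.hsv,(25,120,90),(33,255,255))>0
        m&=(P[...,1]<-180)&(P[...,1]>-262)&(P[...,0]>xr[0])&(P[...,0]<xr[1])&(P[...,2]>80)
        r=cv2.inRange(c.hsv,(0,150,80),(5,255,255))>0
        r&=(P[...,1]<-200)&(P[...,1]>-300)
        near=m&(P[...,0]<460)
        far=m&(P[...,0]>600)
        print(n,'rail',m.sum(),np.median(P[m],0).round(1),'near z',np.median(P[near][:,2]).round(1),'far z',np.median(P[far][:,2]).round(1),'red',r.sum(),np.median(P[r],0).round(1))
E
python3 -c "
from h import *
st();rail()"
```

```text
clock: 7.88
eef_pos: [690.2, -277.9, 166.9]
tool_rot: [-3.139, 1.05, 1.577]
force: [-0.6, -0.2, 0.1]
width: -0.3
t 7.88 pos [ 690.2 -277.9  166.9] rpy [-179.8   60.2   90.3] F [-0.6 -0.2  0.1] w -0.3 q [-0.54  1.13  0.84  1.54  0.44  0.78 -0.4 ]
side rail 288 [ 580.  -224.4  213.3] near z 214.0 far z 213.5 red 18 [ 378.3 -245.1  236.2]
top rail 295 [ 550.5 -223.2  214.7] near z 214.9 far z 215.1 red 23 [ 378.5 -245.5  236.8]
```

```bash
python3 -m jog '-7 0 -4 0 0 0 -1; -15 0 -9 0 0 0 -1; -21.8 0 -12.6 0 0 0 -1;-21.8 0 -12.6 0 0 0 -1;-21.8 0 -12.6 0 0 0 -1' && python3 -c "
from h import *
st();rail()"
```

```text
clock: 8.6
eef_pos: [690.8, -276.6, 190.6]
tool_rot: [-3.138, 1.048, 1.579]
force: [0.2, 0.7, 0.0]
width: -0.2
t 8.6 pos [ 690.8 -276.6  190.6] rpy [-179.8   60.1   90.5] F [0.2 0.7 0. ] w -0.2 q [-0.54  1.1   0.85  1.54  0.45  0.8  -0.37]
side rail 303 [ 577.5 -224.2  235. ] near z 235.8 far z 234.9 red 17 [ 378.6 -245.4  236.1]
top rail 305 [ 550.5 -222.9  236.6] near z 237.1 far z 236.5 red 22 [ 379.5 -245.6  236.9]
```

```bash
python3 -c "
from h import *
goal([690,-277,174],90,-60);goal([690,-190,174],90,-60)
T=toolT();Rg=R.from_euler('z',-20,degrees=True)*R.from_euler('x',-60,degrees=True)*R.from_euler('xyz',[np.pi,0,np.pi/2])
print(T[:3,:3].T@(np.array([560,-165,225])-T[:3,3]),(R.from_matrix(T[:3,:3]).inv()*Rg).as_rotvec(degrees=True))"
```

```text
row [14.1 -0.7  8.3] [0.2 0.1 0.2] rows>= 0.3
row [ 57.5  -0.3 -67.1] [0.2 0.1 0.2] rows>= 1.4
[  26.36769625 -130.27466054 -114.60396389] [17.51479062  0.08775752 10.22916865]
```

```bash
python3 -m jog '14 -0.7 8 0 0 0 -1; 14 -0.7 8 0 0 0 -1; 36 -0.5 -30 0 0 0 -1; 57 0 -67 0 0 0 -1; 46 -40 -80 6 0 3 -1; 36 -85 -98 12 0 7 -1; 26 -130 -114 17.5 0 10.2 -1; 26 -130 -114 17.5 0 10.2 -1' && python3 -c "
from h import *
st();rail();c=Cam('wrist');c.save('w5')"
```

```text
clock: 9.7
eef_pos: [559.4, -165.6, 225.6]
tool_rot: [-3.142, 1.048, 1.221]
force: [1.1, 0.1, 0.3]
width: -0.1
t 9.7 pos [ 559.4 -165.6  225.6] rpy [-180.    60.1   69.9] F [1.1 0.1 0.3] w -0.1 q [-0.68  1.05  0.85  1.53  0.27  1.22 -0.48]
side rail 304 [ 579.5 -224.2  235. ] near z 235.0 far z 235.0 red 25 [ 382.1 -246.5  235.8]
top rail 305 [ 552.7 -223.   236.4] near z 236.9 far z 236.2 red 24 [ 381.4 -246.3  236.4]
```

View pics/w5.png

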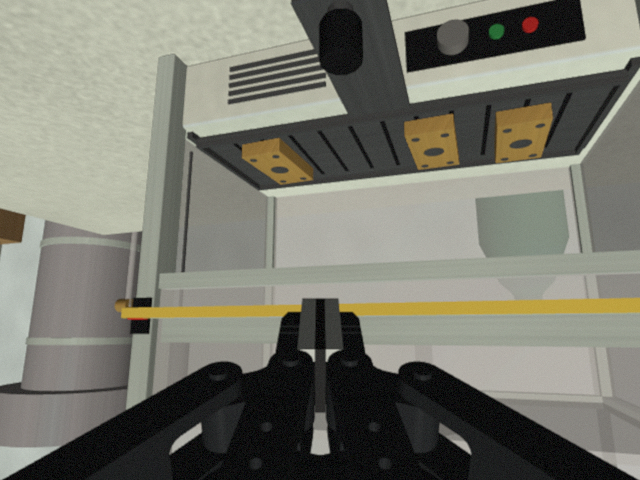

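```bash
python3 -c "
from h import *
c=Cam('wrist');cv2.imwrite('pics/w5z.png',cv2.resize(c.img[280:350,100:200,::-1],None,fx=8,fy=8,interpolation=0))
o=c.C2W[:3,3];print(o)
def yz(u,v,Y):
  d=c.plane([[u,v]],0)[0]-o if 0 else np.array([(u-c.cx)/c.f,(v-c.cy)/c.f,1])@c.C2W[:3,:3].T
  return (o+d*(Y-o[1])/d[1]).round(1)
for v in (297,300,315,318,320,333): print(v,yz(140,v,-247), c.depth([[140,v]]).round(1))
for v in (305,307,317,319): print(v,yz(140,v,-218.5), c.depth([[170,v]]).round(1))
"
```

```text
[626.499021    14.7480928  244.80483249]
297 [ 382.2 -247.   219.9] [[ 376.9 -252.7  219.3]]
300 [ 382.5 -247.   222.2] [[ 381.6 -247.9  222.1]]
315 [ 383.8 -247.   233.7] [[ 408.9 -219.9  234.9]]
318 [ 384.1 -247.   236. ] [[ 409.  -220.1  236.9]]
320 [ 384.3 -247.   237.5] [[ 382.4 -249.   237.5]]
333 [ 385.4 -247.   247.3] [[ 383.3 -249.2  247.3]]
305 [ 409.5 -218.5  228.1] [[ 399.5 -261.4  225.6]]
307 [ 409.6 -218.5  229.5] [[ 399.7 -261.4  227.1]]
317 [ 410.4 -218.5  236.3] [[ 434.  -220.4  236.4]]
319 [ 410.6 -218.5  237.6] [[ 403.2 -258.3  236.6]]
```

View pics/w5z.png

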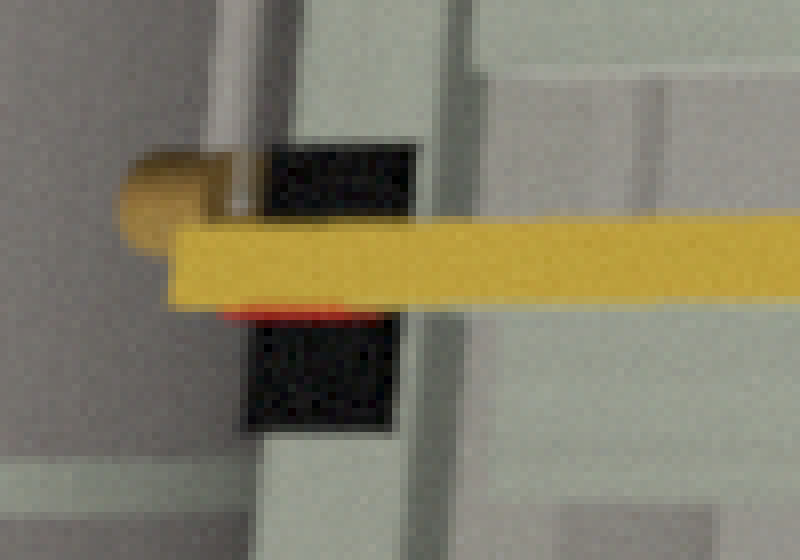

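```bash
python3 -c "
from h import *
goal([690,-190,172],90,-60);goal([690,-277,172],90,-60)"
```

```text
row [ 55.  130.3   7.6] [-17.3   0.   -9.9] rows>= 2.3
row [ 14.1 159.9  78.5] [-17.3   0.   -9.9] rows>= 2.9
```

```bash
python3 -m jog '19 43 2 -6 0 -3.3 -1; 37 87 5 -12 0 -6.6 -1; 55 130 7.6 -17.3 0 -9.9 -1; 55 130 7.6 -17.3 0 -9.9 -1; 34 145 43 -17.3 0 -9.9 -1; 14 160 78.5 -17.3 0 -9.9 -1; 14 160 78.5 -17.3 0 -9.9 -1' && python3 -c "
from h import *
st();goal([690,-277,195],90,-60)"
```

```text
clock: 10.78
eef_pos: [685.7, -282.7, 175.0]
tool_rot: [-3.141, 1.051, 1.561]
force: [-0.8, -0.0, -0.8]
width: -0.0
t 10.78 pos [ 685.7 -282.7  175. ] rpy [-180.    60.2   89.4] F [-0.8 -0.  -0.8] w -0.0 q [-0.54  1.12  0.85  1.54  0.44  0.79 -0.39]
row [-14.5   4.2 -14.9] [-0.5  0.2 -0.3] rows>= 0.3
```

```bash
python3 -m jog '4 4.2 -5 -0.5 0 -0.3 -1; 0 4.2 -8 -0.5 0 -0.3 -1;0 4.2 -8 -0.5 0 -0.3 -1' && python3 -c "
from h import *
st();goal([690,-277,195],90,-60)"
```

```text
clock: 11.15
eef_pos: [694.5, -268.8, 177.3]
tool_rot: [3.14, 1.047, 1.581]
force: [0.1, -0.5, 0.1]
width: -0.1
t 11.15 pos [ 694.5 -268.8  177.3] rpy [179.9  60.   90.6] F [ 0.1 -0.5  0.1] w -0.1 q [-0.55  1.12  0.84  1.53  0.44  0.8  -0.39]
row [-19.4  -4.6  -1.8] [0.6 0.  0.3] rows>= 0.3
```

```bash
python3 -m jog '0 -4.6 8 0 0 0 -1; -8 -4.6 4 0 0 0 -1; -14 -4.6 1 0 0 0 -1; -17 -4.6 0 0 0 0 -1;-19.4 -4.6 -1.8 0 0 0 -1;-19.4 -4.6 -1.8 0 0 0 -1;-19.4 -4.6 -1.8 0 0 0 -1' && python3 -c "
from h import *
st();rail();goal([690,-277,195],90,-60)"
```

```text
clock: 12.02
eef_pos: [689.0, -278.2, 194.3]
tool_rot: [-3.141, 1.047, 1.581]
force: [-0.9, 2.2, -2.7]
width: -0.1
t 12.03 pos [ 689.  -278.2  194.3] rpy [-180.    60.    90.6] F [-0.9  2.2 -2.7] w -0.1 q [-0.55  1.09  0.85  1.55  0.45  0.79 -0.37]
side rail 302 [ 580.7 -224.3  239.3] near z 239.8 far z 239.2 red 18 [ 379.2 -244.9  236.7]
top rail 316 [ 552.  -223.4  240.6] near z 240.3 far z 240.6 red 23 [ 380.4 -245.9  236.9]
row [-0.   1.  -1.4] [0.4 0.  0.3] rows>= 0.0
```

```bash
python3 -c "
from h import *
goal([690,-277,178],90,-60);goal([690,-190,178],90,-60);goal([568,-120,240],90,0)"
```

```text
row [14.7  1.   7.1] [0.4 0.  0.3] rows>= 0.3
row [ 58.2   1.8 -68.3] [0.4 0.  0.3] rows>= 1.4
row [  40.1 -119.6 -160.8] [ 0.3 60.   0.5] rows>= 5.6
```

```bash
python3 -m jog '14 1 7 0 0 0 -1; 14 1 7 0 0 0 -1; 30 1 -30 0 0 0 -1; 58 2 -68 0 0 0 -1; 58 -30 -90 0 10 0 -1;52 -60 -110 0 20 0 0; 48 -90 -130 0 30 0 0.2; 44 -120 -150 0 40 0 0.2' && python3 -c "
from h import *
st();goal([568,-120,240],90,0)"
```

```text
clock: 13.12
eef_pos: [567.0, -127.9, 233.1]
tool_rot: [3.14, 0.346, 1.58]
force: [-0.4, -0.4, -0.7]
width: 50.7
t 13.12 pos [ 567.  -127.9  233.1] rpy [179.9  19.8  90.5] F [-0.4 -0.4 -0.7] w 50.7 q [-0.39  0.54  0.51  1.75  0.12  0.89 -0.  ]
row [ 5.   1.1 -9.2] [ 0.2 19.8  0.5] rows>= 1.9
```

```bash
python3 -m jog '3 1 -5 0 10 0.3 0.2; 5 1 -9 0 19.8 0.5 0.2;5 1 -9 0 19.8 0.5 0.2;5 1 -9 0 19.8 0.5 0.2' && python3 -c "
from h import *
st();s=ctrl.read_state()
for n in('side','top','wrist'):
  c=Cam(n);print(n,c.proj([s['eef_pos'],s['eef_pos']+[0,0,39]]).round(1))
  c.save(n+'6')
  np.save('pics/z_'+n,c.z)
"
```

```text
clock: 13.62
eef_pos: [568.1, -120.5, 237.9]
tool_rot: [3.141, 0.005, 1.57]
force: [0.0, 0.8, 0.6]
width: 51.3
t 13.62 pos [ 568.1 -120.5  237.9] rpy [180.    0.3  90. ] F [0.  0.8 0.6] w 51.3 q [-0.05  0.5   0.32  1.67 -0.18  0.99  0.33]
side [[228.2 250.8]
 [224.6 244.8]]
top [[386.5 219.4]
 [389.9 215.2]]
wrist [[318.1 287.7]
 [317.6 331.8]]
```

View pics/wrist6.png

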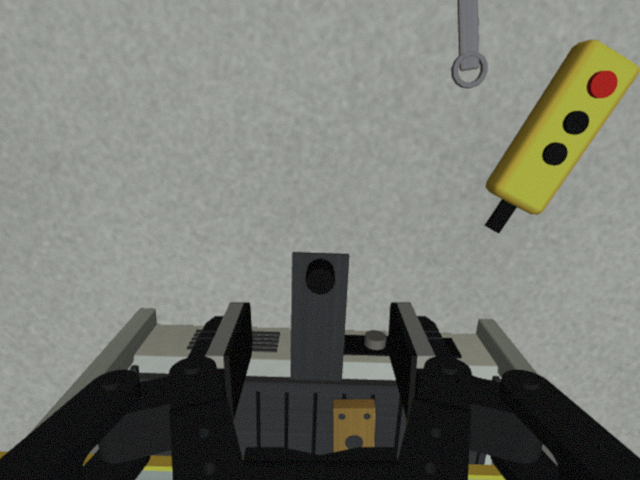

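View pics/side6.png

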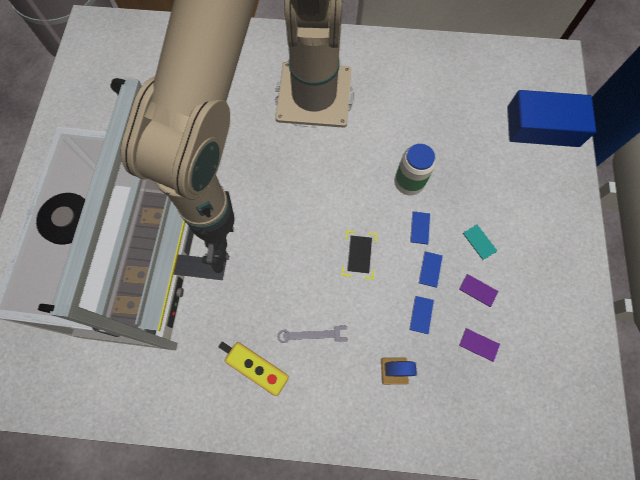

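```bash
python3 -c "
from h import *
c=Cam('side');P=c.cloud()
print(c.depth([[180,130],[205,165],[150,120],[200,210],[215,260],[218,268],[213,268]]).round(0))
c=Cam('wrist')
iT=np.linalg.inv(toolT(c.s))
for px in([[247,306],[247,312],[247,330],[395,306],[395,312],[225,330],[320,275],[320,340]]):
  p=c.depth([px])[0];print(px,p.round(1),(iT@np.r_[p,1])[:3].round(1))
"
```

```text
[[ 564.  -95.  673.]
 [ 582.  -74.  630.]
 [ 547. -136.  662.]
 [ 603.  -99.  537.]
 [ 628. -108.  377.]
 [ 572. -168.  107.]
 [ 573. -179.  107.]]
[247, 306] [ 543.4 -107.7  280.9] [  9.9 -25.2 -43.4]
[247, 312] [ 543.3 -110.   280.9] [  7.6 -25.3 -43.5]
[247, 330] [ 543.2 -116.3  282.5] [  1.3 -25.4 -45. ]
[395, 306] [ 595.4 -107.1  281.6] [ 10.3  26.8 -44.1]
[395, 312] [ 594.8 -107.5  285.4] [  9.9  26.2 -47.9]
[225, 330] [ 539.5 -106.9  298.6] [ 10.6 -29.1 -61.2]
[320, 275] [ 569.3 -169.1  107. ] [-50.8   0.4 130.8]
[320, 340] [ 569.7 -249.6   71.4] [-131.2    0.4  166.7]
```

```bash
python3 -c "
from h import *
goal([569.5,-175,100],90,-10);goal([569.5,-182,47],90,-10)"
```

```text
row [-56.5   0.5 137.9] [ 0.  -9.8  0.2] rows>= 2.4
row [-63.3   0.5 190.9] [ 0.  -9.8  0.2] rows>= 3.2
```

```bash
python3 -m jog '-20 0.3 45 0 -5 0 0.2; -40 0.5 90 0 -9.8 0.2 0.2; -56 0.5 138 0 -9.8 0.2 0.2; -58 0.5 160 0 -9.8 0.2 0.2; -60 0.5 175 0 -9.8 0.2 0.2;-63 0.5 191 0 -9.8 0.2 0.2;-63 0.5 191 0 -9.8 0.2 0.2' && python3 -c "
from h import *
st();c=Cam('wrist');c.save('w7');c=Cam('side');cv2.imwrite('pics/s7.png',cv2.resize(c.img[180:330,120:320,::-1],None,fx=4,fy=4))"
```

```text
clock: 14.75
eef_pos: [568.9, -183.5, 46.7]
tool_rot: [3.141, 0.175, 1.568]
force: [-0.2, 0.5, 0.5]
width: 51.5
t 14.75 pos [ 568.9 -183.5   46.7] rpy [180.   10.   89.8] F [-0.2  0.5  0.5] w 51.5 q [-0.05  0.77  0.33  1.85 -0.12  0.52  0.28]
```

View pics/w7.png

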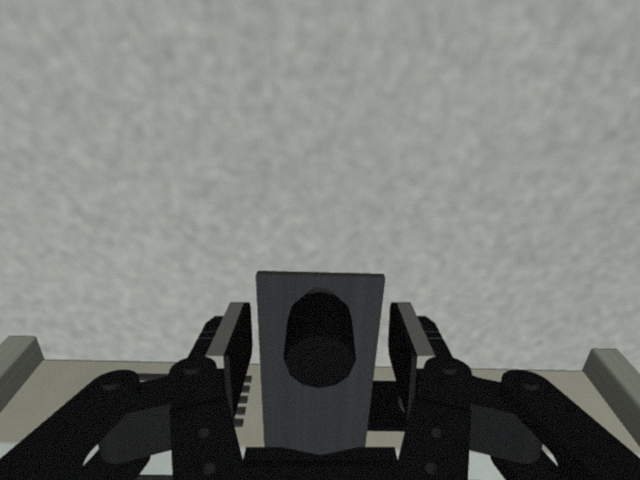

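View pics/s7.png

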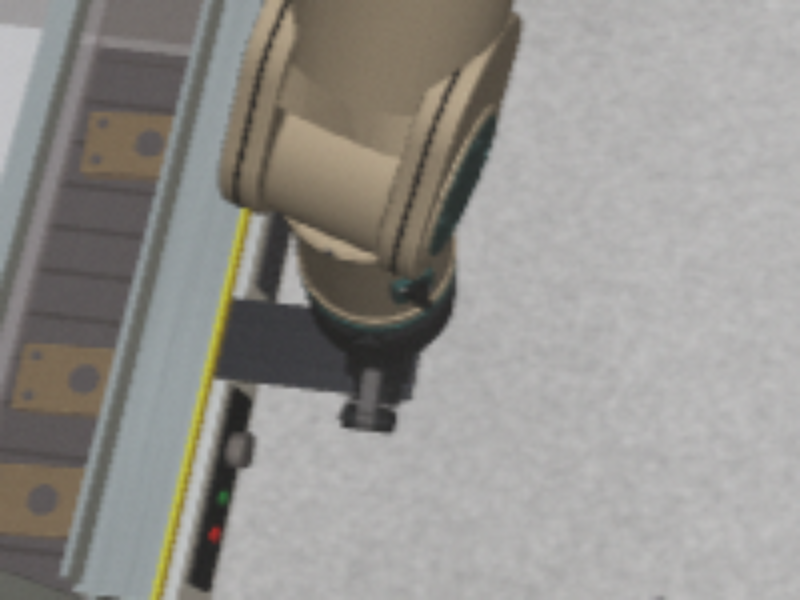

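```bash
python3 -m jog '0 0 0 0 0 0 -1;0 0 0 0 0 0 -1;0 0 0 0 0 0 -1;0 0 0 0 0 0 -1' && python3 -c "
from h import *
st();goal([569.5+6,-183.5+190,47],90,-10)"
```

```text
clock: 15.35
eef_pos: [568.9, -183.6, 48.4]
tool_rot: [3.14, 0.175, 1.567]
force: [-2.8, 1.0, 6.2]
width: 22.4
t 15.35 pos [ 568.9 -183.6   48.4] rpy [179.9  10.   89.8] F [-2.8  1.   6.2] w 22.4 q [-0.05  0.77  0.33  1.85 -0.12  0.52  0.28]
row [187.5   6.  -31.7] [ 0.   0.  -0.2] rows>= 3.0
```

```bash
python3 -m jog '20 0.6 -3.4 0 0 0 -1; 48 1.5 -8 0 0 0 -1; 78 2.5 -13.2 0 0 0 -1; 108 3.5 -18.3 0 0 0 -1; 138 4.5 -23.3 0 0 0 -1; 168 5.4 -28.4 0 0 0 -1; 182 6 -30.8 0 0 0 -1; 189 6.1 -32 0 0 0 -1' && python3 -c "
from h import *
st();c=Cam('side');c.save('s8')"
```

```text
clock: 16.35
eef_pos: [574.9, 6.3, 48.4]
tool_rot: [3.141, 0.178, 1.568]
force: [-4.9, -11.2, 11.4]
width: 22.3
t 16.35 pos [574.9   6.3  48.4] rpy [180.   10.2  89.8] F [ -4.9 -11.2  11.4] w 22.3 q [-0.42  0.78  0.39  1.85 -0.17  0.58  0.01]
```

View pics/s8.png

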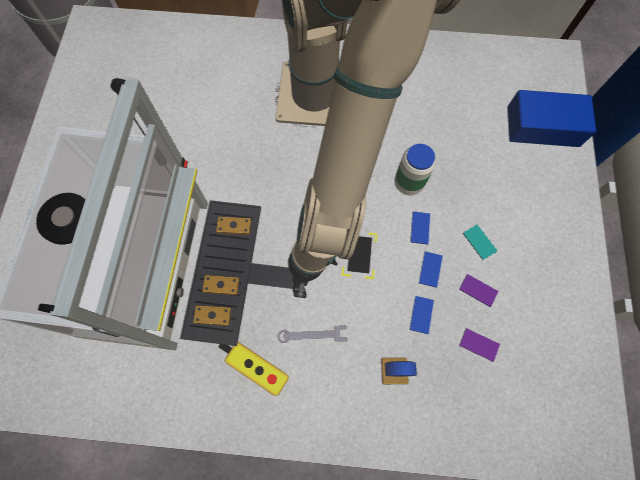

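```bash
python3 -m jog '2 0 -0.3 0 0 0 -1;3 0 -0.5 0 0 0 -1;3 0 -0.5 0 0 0 -1' && python3 -c "
from h import *
st()"
```

```text
clock: 16.77
eef_pos: [574.8, 6.2, 48.3]
tool_rot: [3.141, 0.18, 1.565]
force: [-5.9, -6.6, 15.6]
width: 22.1
t 16.77 pos [574.8   6.2  48.3] rpy [180.   10.3  89.6] F [-5.9 -6.6 15.6] w 22.1 q [-0.42  0.78  0.39  1.85 -0.17  0.59  0.  ]
```

```bash
python3 -m jog '-2 0 0 0 0 0 0.2;-2 0 0 0 0 0 0.2;-2 0 0 0 0 0 0.2; -2 0 -40 0 0 0 0.2; -2 0 -90 0 5 0 0.2; -2 0 -140 0 10 0 0.2' && python3 -c "
from h import *
st();goal([562,-165,190],90)"
```

```text
clock: 17.52
eef_pos: [575.9, 34.8, 185.5]
tool_rot: [3.14, -0.002, 1.57]
force: [1.7, -1.0, -0.4]
width: 51.1
t 17.52 pos [575.9  34.8 185.5] rpy [ 1.799e+02 -1.000e-01  9.000e+01] F [ 1.7 -1.  -0.4] w 51.1 q [-0.32  0.55  0.33  1.75 -0.23  0.87  0.11]
row [-199.8  -13.7   -5. ] [ 0.1 -0.1 -0. ] rows>= 3.2
```

```bash
python3 -m jog '-50 -3 -1 0 0 0 0.4; -100 -7 -2 0 0 0 0.4; -150 -10 -4 0 0 0 0.4; -200 -14 -5 0 0 0 0.4;-200 -14 -5 0 0 0 0.4;-200 -14 -5 0 0 0 0.4' && cat >> h.py <<'E'
def plates(c,h=86,amin=200):
    m=cv2.inRange(c.hsv,(10,80,60),(24,255,255))
    m=cv2.morphologyEx(m,cv2.MORPH_CLOSE,np.ones((9,9)))
    return c.rects(m,h,amin)
def sheets(c,h=6,amin=150): return c.blobs((105,120,50),(122,255,255),h,amin)
E
python3 -c "
from h import *
st();c=Cam('wrist');c.save('w9');print(*plates(c,86,1000),sep='\n')
for n in('side','top'):
  c=Cam(n);print(n,*[p for p in plates(c) if p[1]<-100],sep='\n')"
```

```text
clock: 18.27
eef_pos: [561.4, -165.6, 189.0]
tool_rot: [3.14, -0.001, 1.568]
force: [0.3, 0.7, -0.3]
width: 59.6
t 18.27 pos [ 561.4 -165.6  189. ] rpy [179.9  -0.   89.8] F [ 0.3  0.7 -0.3] w 59.6 q [ 0.03  0.56  0.32  1.72 -0.22  0.89  0.45]
(679.1, -171.6, 82.7, 44.5, -88.4, [488.0, 227.0])
(608.1, -163.5, 82.0, 41.2, -89.0, [387.0, 216.0])
(459.7, -155.8, 81.2, 43.9, -87.9, [170.0, 205.0])
(719.4, -67.5, 89.9, 10.7, 63.9, [575.0, 66.0])
side
(678.2, -169.3, 83.2, 41.7, -88.6, [212.0, 315.0])
(606.1, -161.2, 83.1, 42.4, -89.2, [220.0, 285.0])
(457.0, -153.7, 82.8, 44.4, -84.8, [234.0, 225.0])
(-224.3, -218.3, 65.1, 62.3, -1.0, [246.0, 8.0])
(-207.2, -544.8, 125.8, 34.3, -84.9, [137.0, 4.0])
top
(456.7, -134.6, 45.3, 40.1, -88.8, [381.0, 279.0])
(607.0, -157.4, 72.5, 42.0, -88.6, [390.0, 218.0])
(679.7, -166.1, 74.6, 43.0, -88.6, [393.0, 188.0])
```

View pics/w9.png

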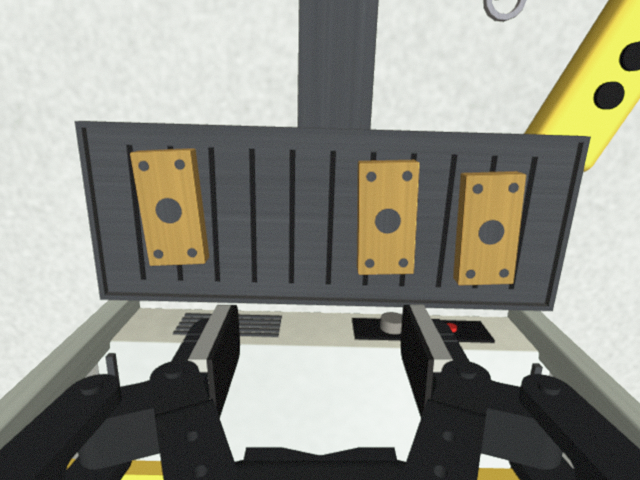

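```bash
cat >> h.py <<'E'
def plate_holes(c,h=86,amin=1500):
    """plate top-face pose from port + 4 bolt holes"""
    m=cv2.inRange(c.hsv,(10,80,60),(24,255,255));mc=cv2.morphologyEx(m,cv2.MORPH_CLOSE,np.ones((25,25)))
    out=[]
    cs,_=cv2.findContours(mc,cv2.RETR_EXTERNAL,cv2.CHAIN_APPROX_NONE)
    for k in cs:
        if cv2.contourArea(k)<amin: continue
        reg=np.zeros_like(m);cv2.drawContours(reg,[cv2.convexHull(k)],-1,255,-1);reg=cv2.erode(reg,np.ones((3,3)))
        d=cv2.bitwise_and(reg,cv2.bitwise_not(m))
        n,l,s,cen=cv2.connectedComponentsWithStats(d)
        i=[j for j in range(1,n) if s[j,4]>20 and max(s[j,2],s[j,3])<60]
        W=c.plane(cen[i],h)[:,:2];a=s[i,4]
        if len(i)<5: print('only',len(i),'holes',k[:,0].mean(0));continue
        o=np.argsort(-a)[:5];port=W[o[0]];H=W[o[1:]]
        ctr=H.mean(0);_,sv,V=np.linalg.svd(H-ctr);t=np.degrees(np.arctan2(V[0,1],V[0,0]))
        # average direction of the two long pairs
        p=(H-ctr)@V[0];q=(H-ctr)@V[1]
        A=H[p>0].mean(0)-H[p<0].mean(0);t=np.degrees(np.arctan2(A[1],A[0]));t=(t+90)%180-90
        out.append((ctr.round(1).tolist(),port.round(1).tolist(),round(float(t),1),np.abs(p).mean().round(1),np.abs(q).mean().round(1)))
    return out
E
python3 -c "
from h import *
c=Cam('wrist');print(*plate_holes(c),sep='\n')"
```

```text
only 0 holes [579.60410557  61.60410557]
([681.1, -172.8], [681.2, -172.7], -88.5, np.float64(31.0), np.float64(12.0))
([608.6, -164.4], [608.6, -164.4], -89.1, np.float64(31.0), np.float64(12.0))
([457.8, -156.6], [457.8, -156.5], -87.9, np.float64(31.1), np.float64(12.0))
```

```bash
python3 -c "
from h import *
goal([476,163,150],180)"
```

```text
row [327.7 -85.8  39. ] [  0.1   0.1 -90. ] rows>= 8.4
```

```bash
python3 -m jog '37 -10 0 0 0 -10 0.4; 75 -20 5 0 0 -20.5 0.4; 112 -29 10 0 0 -31 0.4; 150 -39 15 0 0 -41.5 0.4; 187 -49 20 0 0 -52 0.4; 225 -59 25 0 0 -62.5 0.4; 262 -69 30 0 0 -73 0.4; 328 -86 39 0 0 -83.5 0.4' >/dev/null && python3 -c "
from h import *
st();goal([476,163,150],180)"
```

```text
t 19.48 pos [478.3 156.3 151. ] rpy [-180.     0.2  173.5] F [-0.2 -0.  -0.2] w 59.4 q [-0.31  0.48 -0.09  1.97  0.07  0.68  1.02]
row [3.  6.4 1. ] [-0.   0.2 -6.5] rows>= 0.6
```

```bash
python3 -m jog '3 6.4 1 0 0 -6.5 0.4;3 6.4 1 0 0 -6.5 0.4;3 6.4 1 0 0 -6.5 0.4' >/dev/null && python3 -c "
from h import *
st();c=Cam('wrist');c.save('w10')
m=cv2.inRange(c.hsv,(0,0,0),(180,255,60));print(*c.rects(m,3,1500),sep='\n')
print(*c.blobs((22,80,60),(35,255,255),0,20),sep='\n')
for n in('side','top'):
  c=Cam(n);print(n,*sheets(c),sep='\n')"
```

```text
t 19.85 pos [475.9 161.6 149.9] rpy [-1.799e+02  1.000e-01  1.797e+02] F [ 0.3  0.7 -0.2] w 59.9 q [-0.3   0.49 -0.12  1.97  0.09  0.68  1.09]
(656.6, 158.7, 634.7, 191.2, 89.8, [309.0, 410.0])
(477.8, 161.5, 95.4, 55.2, -1.4, [321.0, 206.0])
(529.1, 189.5, 24.0, 22.5, 89.7, [359.0, 273.0])
(527.5, 131.1, 23.7, 23.3, 89.7, [280.0, 271.0])
(429.0, 192.0, 23.7, 23.2, 89.7, [365.0, 141.0])
(427.1, 133.4, 23.9, 23.2, 89.7, [279.0, 140.0])
side
(750.5, 279.2, 65.0, 29.6, -84.7, [402.0, 368.0])
(617.4, 324.3, 85.6, 44.7, -8.1, [421.0, 315.0])
(498.8, 345.5, 85.9, 45.0, -9.4, [430.0, 269.0])
(388.0, 317.4, 86.1, 44.6, -2.6, [420.0, 227.0])
(81.5, 867.3, 206.7, 28.1, -46.4, [618.0, 142.0])
(17.1, 688.3, 245.2, 177.8, 89.9, [547.0, 117.0])
top
(44.6, 670.0, 180.8, 126.1, -89.2, [38.0, 444.0])
(244.3, 325.0, 73.3, 57.4, 0.9, [190.0, 365.0])
(390.4, 320.0, 85.3, 42.0, 3.4, [194.0, 306.0])
(500.6, 345.2, 79.9, 43.6, -9.4, [184.0, 263.0])
(639.2, 320.9, 44.5, 43.8, -7.3, [199.0, 206.0])
(798.1, 278.4, 68.5, 36.0, -88.5, [220.0, 150.0])
```

View pics/w10.png

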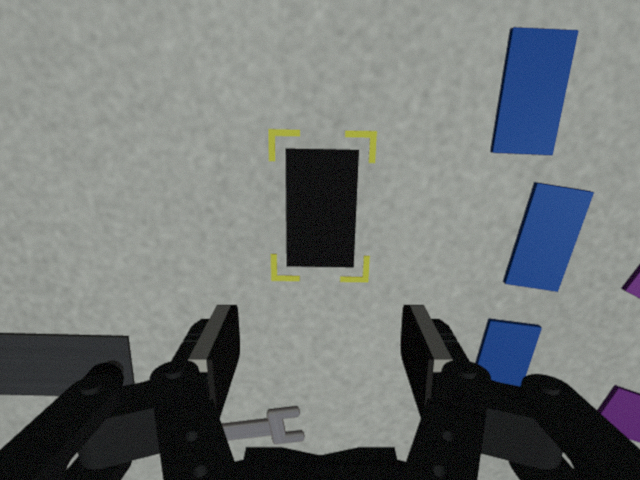

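```bash
python3 -c "
from h import *
goal([457.8,-156.6,110],92.1)"
```

```text
row [  16.5 -318.1   40.1] [ 0.1  0.1 87.6] rows>= 8.2
```

```bash
python3 -m jog '2 -38 0 0 0 10 0.4; 4 -76 5 0 0 20.5 0.4; 6 -114 10 0 0 31 0.4; 8 -152 15 0 0 41.5 0.4; 10 -190 20 0 0 52 0.4; 12 -230 25 0 0 62.5 0.4; 14 -275 30 0 0 73 0.4; 16.5 -318 40 0 0 83.5 0.4' >/dev/null && python3 -c "
from h import *
goal([457.8,-156.6,100],92.1)"
```

```text
row [ 1.3 -0.6 10.2] [0.2 0.1 3.8] rows>= 0.4
```

```bash
python3 -m jog '1.3 -0.6 10 0 0 3.8 0.4;1.3 -0.6 10 0 0 3.8 0.4;1.3 -0.6 10 0 0 3.8 0.4' >/dev/null && python3 -c "
from h import *
st();c=Cam('wrist');c.save('w11');print(*plate_holes(c),sep='\n');goal([457.8,-156.6,33],92.1)"
```

```text
t 21.38 pos [ 457.8 -154.   100.1] rpy [179.9   0.   92.6] F [ 0.5  0.6 -0.9] w 59.4 q [ 0.09  0.56  0.26  2.08 -0.27  0.54  0.59]
only 4 holes [602.56880734 297.11697248]
([458.1, -156.6], [458.1, -156.4], -87.9, np.float64(31.1), np.float64(12.0))
row [-2.6 -0.4 67.3] [0.1 0.  0.5] rows>= 1.1
```

View pics/w11.png

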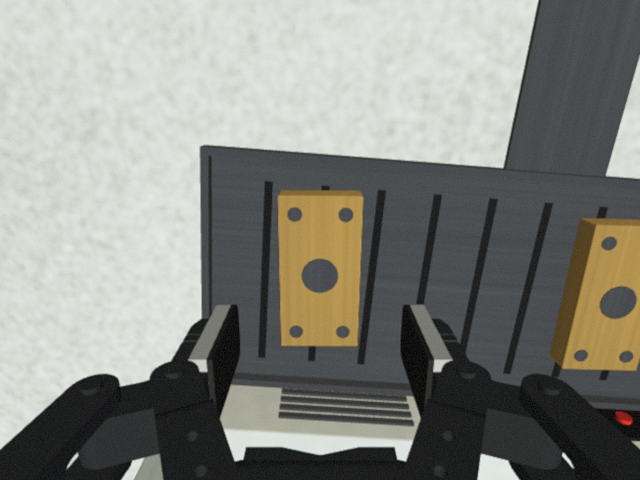

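```bash
python3 -m jog '-2.6 -0.2 30 0 0 0 0.4; -2.6 -0.2 50 0 0 0 0.4; -2.6 -0.2 62 0 0 0 0.4; -2.6 -0.2 67 0 0 0 0.4; -2.6 -0.2 67 0 0 0 0.4;-2.6 -0.2 67 0 0 0 -1;-2.6 -0.2 67 0 0 0 -1;-2.6 -0.2 67 0 0 0 -1' && python3 -m jog '0 0 0 0 0 0 -1; 0 0 -8 0 0 0 -1;0 0 -30 0 0 0 -1; 0 0 -50 0 0 0 -1' && python3 -c "
from h import *
st();c=Cam('wrist');c.save('w12')"
```

```text
clock: 22.42
eef_pos: [458.2, -157.9, 36.5]
tool_rot: [3.137, 0.001, 1.614]
force: [-5.8, 0.7, 36.7]
width: 38.9
clock: 22.92
eef_pos: [457.3, -156.7, 83.4]
tool_rot: [3.14, 0.0, 1.615]
force: [-0.3, 0.7, -2.2]
width: 38.4
t 22.93 pos [ 457.3 -156.7   83.4] rpy [179.9   0.   92.5] F [-0.3  0.7 -2.2] w 38.4 q [ 0.1   0.59  0.25  2.09 -0.29  0.5   0.61]
```

View pics/w12.png

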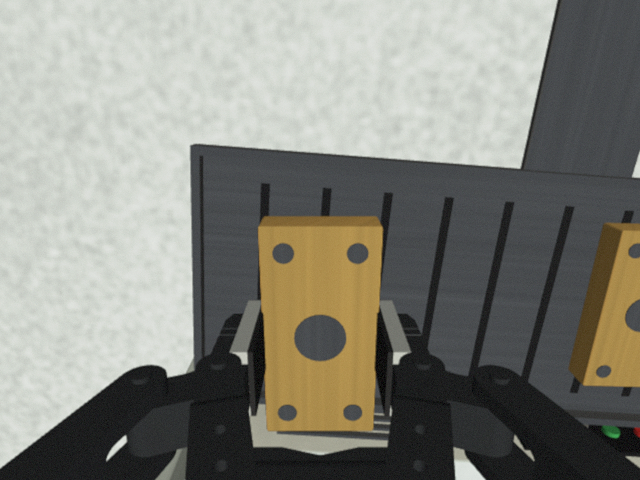

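```bash
cat >> h.py <<'E'
def inhand(dz=49.5,amin=3000):
    c=Cam('wrist');T=toolT(c.s);e=c.s['eef_pos']
    for ctr,port,t,a,b in plate_holes(c,e[2]+dz,amin):
        v=T[:3,:3].T@np.r_[np.array(ctr)-e[:2],0]
        tx=np.degrees(np.arctan2(T[1,0],T[0,0]))
        print('plate ctr',ctr,'tool off',v[:2].round(1),'ang rel',round((t-tx+90)%180-90,1),a,b)
E
python3 -c "
from h import *
inhand();goal([478,161.5,40],178.6)"
```

```text
only 3 holes [610.30580357 305.421875  ]
plate ctr [458.9, -156.3] tool off [0.9 0.2] ang rel -0.1 31.1 12.0
row [317.7  33.1  44. ] [  0.2   0.3 -86. ] rows>= 8.0
```

```bash
python3 -m jog '38 4 0 0 0 -9.5 -1; 76 8 0 0 0 -19.5 -1; 114 12 0 0 0 -30 -1; 152 16 0 0 0 -40.5 -1; 195 20 0 0 0 -51 -1; 240 25 0 0 0 -61.5 -1; 285 30 5 0 0 -72 -1; 317 33 15 0 0 -82 -1' >/dev/null && python3 -c "
from h import *
st();inhand();goal([478,161.5,40],178.6);goal([478,161.5,0],178.6)"
```

```text
t 24.02 pos [476.3 164.   67. ] rpy [1.799e+02 1.000e-01 1.750e+02] F [-0.1 -0.8 -3.9] w 38.8 q [-0.34  0.62 -0.07  2.04  0.09  0.48  1.01]
plate ctr [475.2, 163.7] tool off [ 1.  -0.4] ang rel -0.1 31.0 12.0
row [-2.7 -7.6 25.9] [ 0.3  0.1 -3. ] rows>= 0.4
row [-2.7 -7.8 65.9] [ 0.3  0.1 -3. ] rows>= 1.1
```

```bash
python3 -m jog '-3.5 -3 20 0.2 0 -3 -1; -3.5 -3 40 0.2 0 -3 -1;-3.5 -3 66 0.2 0 -3 -1;-3.5 -3 66 0.2 0 -3 -1;-3.5 -3 66 0.2 0 -3 -1' >/dev/null && python3 -c "
from h import *
st();inhand();goal([479,161.5,-32],178.6)
c=Cam('wrist');c.save('w13')"
```

```text
t 24.7 pos [479.8 157.9   1.9] rpy [-1.798e+02  1.000e-01  1.775e+02] F [-0.3  0.4 -3.7] w 38.7 q [-0.34  0.75 -0.06  2.06  0.13  0.34  1.03]
plate ctr [478.8, 157.6] tool off [ 1.  -0.3] ang rel -0.1 31.0 12.0
row [ 1.5  3.5 34.3] [-0.2  0.1 -1.1] rows>= 0.6
```

View pics/w13.png

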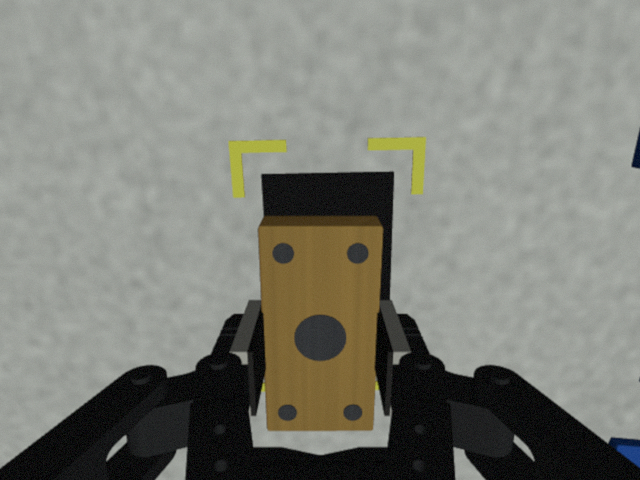

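```bash
python3 -m jog '1.5 3.5 8 -0.2 0 -1.1 -1; 1.5 3.5 18 -0.2 0 -1.1 -1;1.5 3.5 26 -0.2 0 -1.1 -1;1.5 3.5 30 -0.2 0 -1.1 -1;1.5 3.5 30 -0.2 0 -1.1 -1' >/dev/null && python3 -c "
from h import *
st();inhand();goal([479,161.5,-32],178.6)"
```

```text
t 25.43 pos [478.2 161.1 -28.7] rpy [-180.     0.   178.6] F [ 0.2 -0.7 -2.9] w 38.5 q [-0.35  0.8  -0.05  2.07  0.14  0.27  1.02]
plate ctr [477.2, 160.7] tool off [ 1.  -0.5] ang rel -0.1 31.0 12.0
row [-0.6  0.3  3.6] [-0.   0.1  0. ] rows>= 0.1
```

```bash
python3 -m jog '-0.6 0.5 2 0 0 0 -1; -0.6 0.5 3.5 0 0 0 -1;-0.6 0.5 3.5 0 0 0 -1' && python3 -c "
from h import *
st()"
```

```text
clock: 25.85
eef_pos: [479.1, 161.8, -31.7]
tool_rot: [-3.141, 0.002, 3.118]
force: [0.6, 0.4, -4.0]
width: 38.5
t 25.85 pos [479.1 161.8 -31.7] rpy [-1.800e+02  1.000e-01  1.786e+02] F [ 0.6  0.4 -4. ] w 38.5 q [-0.35  0.81 -0.05  2.07  0.15  0.27  1.02]
```

Not yet in contact; lower in 1 mm steps, watching force.

```bash
python3 -m jog '0 0 1.5 0 0 0 -1; 0 0 1.5 0 0 0 -1' && python3 -m jog '0 0 1.5 0 0 0 -1; 0 0 1.5 0 0 0 -1'
```

```text
clock: 26.1
eef_pos: [479.2, 161.8, -32.2]
tool_rot: [-3.141, 0.002, 3.118]
force: [-1.6, -0.6, 8.2]
width: 38.1
clock: 26.35
eef_pos: [479.3, 161.8, -32.3]
tool_rot: [-3.141, 0.003, 3.118]
force: [-4.4, -1.2, 25.0]
width: 38.2
```

```bash
python3 -m jog '0 0 -2.5 0 0 0 -1; 0 0 -2.5 0 0 0 0.4; 0 0 -2.5 0 0 0 0.4;0 0 -2.5 0 0 0 0.4;0 0 -20 0 0 0 0.4; 0 0 -70 0 0 0 0.4; 0 0 -130 0 0 0 0.4; 0 0 -130 0 0 0 0.4' && cat >> h.py <<'E'
def mat(c):
    print('corners',*[ (np.mean([p[0] for p in q]).round(1),np.mean([p[1] for p in q]).round(1),len(q)) for q in [c.blobs((22,80,60),(35,255,255),0,20)]])
    m=cv2.inRange(c.hsv,(0,0,0),(180,255,60))
    return
E
python3 -c "
from h import *
st();c=Cam('wrist');c.save('w14');mat(c);print(*c.blobs((25,80,60),(35,255,255),0,20),sep='\n');print(*plate_holes(c,17),sep='\n')
c=Cam('side');print(*[s for s in sheets(c) if 330<s[0]<700])"
```

```text
clock: 27.35
eef_pos: [482.3, 163.1, 100.5]
tool_rot: [3.138, 0.011, 3.117]
force: [-0.5, -0.7, 0.1]
width: 60.2
t 27.35 pos [482.3 163.1 100.5] rpy [179.8   0.6 178.6] F [-0.5 -0.7  0.1] w 60.2 q [-0.31  0.57 -0.11  2.01  0.12  0.56  1.05]
corners (np.float64(478.4), np.float64(161.5), 4)
(529.3, 189.7, 23.7, 23.5, -2.3, [363.0, 289.0])
(527.9, 131.1, 23.9, 23.6, 88.7, [273.0, 289.0])
(429.0, 191.7, 24.2, 23.4, 88.6, [369.0, 135.0])
(427.6, 133.4, 23.7, 23.3, 88.6, [266.0, 135.0])
([478.4, 161.3], [478.4, 161.4], -1.5, np.float64(31.0), np.float64(12.0))
(617.4, 324.3, 85.6, 44.8, -8.0, [421.0, 315.0]) (498.8, 345.3, 85.9, 44.7, -9.3, [430.0, 269.0]) (388.0, 317.4, 86.1, 44.6, -2.6, [420.0, 227.0])
```

View pics/w14.png

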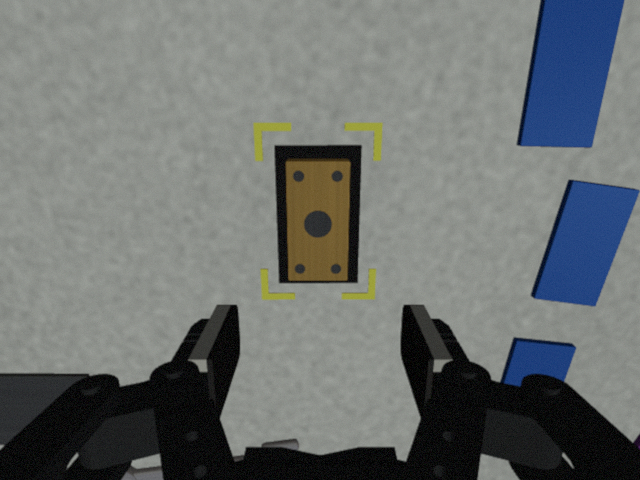

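```bash
python3 -c "
from h import *
goal([500,345,80],170.6)"
```

```text
row [-16.2 183.6  16.8] [0.  0.2 8. ] rows>= 3.0
```

```bash
python3 -m jog '-5 45 0 0 0 3 0.5; -10 100 0 0 0 6 0.5; -14 150 8 0 0 8 0.5; -16 184 17 0 0 8 0.5; -16 184 17 0 0 8 0.5;-16 184 17 0 0 8 0.5' >/dev/null&& python3 -c "
from h import *
st();c=Cam('wrist');c.save('w15');print(*sheets(c,6,1000),sep='\n')"
```

```text
t 28.2 pos [498.6 343.6  77. ] rpy [-179.8    0.   170.6] F [0.5 0.4 0.2] w 64.0 q [-0.62  0.71 -0.04  1.75  0.05  0.68  0.71]
(619.8, 323.0, 88.6, 45.1, -8.3, [320.0, 397.0])
(502.2, 344.0, 85.5, 45.2, -9.4, [323.0, 237.0])
(396.9, 315.9, 74.6, 45.6, -2.7, [240.0, 68.0])
```

View pics/w15.png

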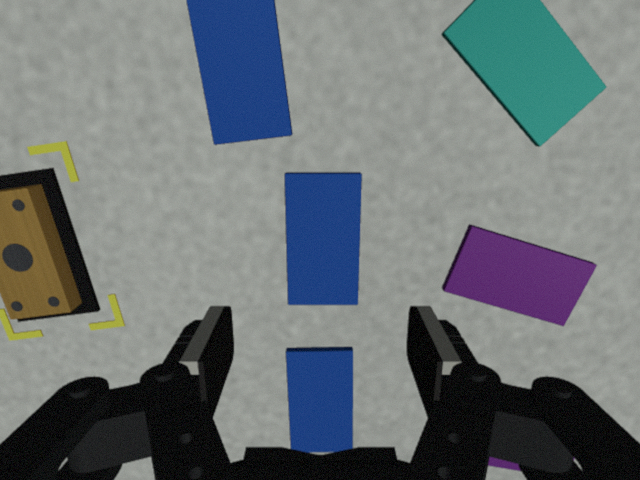

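```bash
python3 -c "
from h import *
goal([502.2,344,-34],170.6)"
```

```text
row [ -2.9   1.6 111.4] [-0.2  0.  -0.1] rows>= 1.8
```

```bash
python3 -m jog '-3 1 50 0 0 0 0.4; -3 1 90 0 0 0 0.4; -3 1 105 0 0 0 0.4; -3 1 110 0 0 0 0.4; -3 1 110 0 0 0 0.4' && python3 -m jog '0 0 0 0 0 0 -0.2;0 0 0 0 0 0 -1;0 0 0 0 0 0 -1;0 0 0 0 0 0 -1' && python3 -c "
from h import *
st();c=Cam('wrist');c.save('w16')"
```

```text
clock: 28.88
eef_pos: [503.5, 346.0, -30.8]
tool_rot: [3.141, 0.003, 2.977]
force: [1.3, 0.3, 0.6]
width: 59.7
clock: 29.38
eef_pos: [505.6, 346.6, -28.0]
tool_rot: [3.138, 0.007, 2.977]
force: [-0.8, -1.8, 15.5]
width: 0.0
t 29.38 pos [505.6 346.6 -28. ] rpy [179.8   0.4 170.6] F [-0.8 -1.8 15.5] w 0.0 q [-0.63  0.88 -0.03  1.77  0.06  0.48  0.7 ]
```

View pics/w16.png

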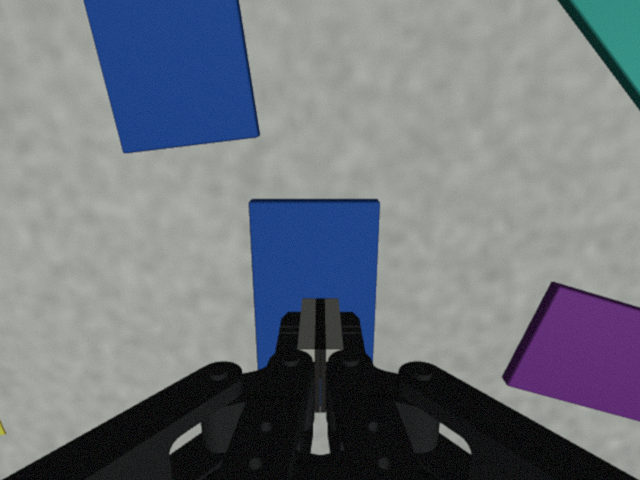

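```bash
python3 -m jog '0 0 -10 0 0 0 0.4; 0 0 -10 0 0 0 0.4; 0 0 -10 0 0 0 0.4; 0 0 -10 0 0 0 0.4' >/dev/null && python3 -c "
from h import *
st();c=Cam('wrist');c.save('w17');print(*sheets(c,6,1000),sep='\n');goal([502,344,-36],170.6)"
```

```text
t 29.93 pos [502.3 345.7 -22.2] rpy [-1.800e+02  1.000e-01  1.706e+02] F [ 0.2 -0.2 -0.1] w 59.9 q [-0.63  0.87 -0.04  1.78  0.06  0.5   0.71]
(501.9, 344.6, 86.0, 45.4, -9.4, [318.0, 301.0])
(409.4, 315.6, 50.0, 46.0, -2.7, [183.0, 73.0])
row [ 0.  -1.7 13.8] [-0.   0.1  0. ] rows>= 0.2
```

View pics/w17.png

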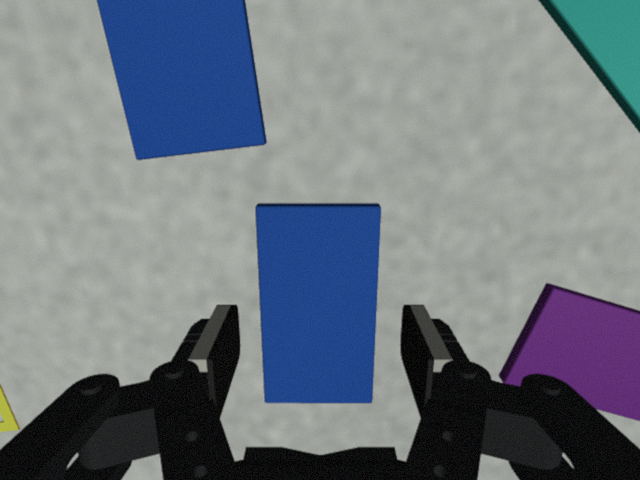

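```bash
python3 -m jog '0.3 -1.2 8 0 0 0 0.4; 0.3 -1.2 13 0 0 0 0.3;0.3 -1.2 13.5 0 0 0 0.3;0.3 -1.2 13.5 0 0 0 0.3' && python3 -m jog '0 0 0 0 0 0 0;0 0 0 0 0 0 -1;0 0 0 0 0 0 -1' && python3 -c "
from h import *
st();c=Cam('wrist');c.save('w18')"
```

```text
clock: 30.48
eef_pos: [502.1, 344.7, -35.4]
tool_rot: [-3.141, 0.001, 2.978]
force: [0.5, -0.1, 0.3]
width: 55.5
clock: 30.85
eef_pos: [502.3, 344.9, -34.7]
tool_rot: [3.141, 0.002, 2.978]
force: [-1.4, -0.6, 6.1]
width: 43.7
t 30.85 pos [502.3 344.9 -34.7] rpy [1.800e+02 1.000e-01 1.706e+02] F [-1.4 -0.6  6.1] w 43.7 q [-0.63  0.89 -0.03  1.78  0.06  0.47  0.7 ]
```

View pics/w18.png

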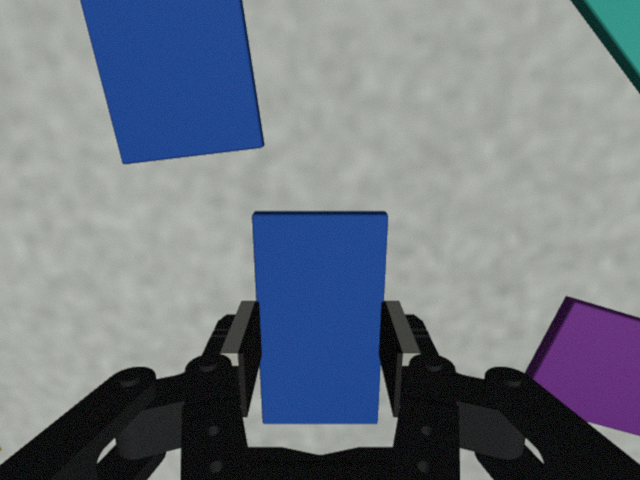

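```bash
cat >> h.py <<'E'
def inhand_sheet(dz=40.7,amin=8000):
    c=Cam('wrist');T=toolT(c.s);e=c.s['eef_pos']
    for x,y,a,b,t,_ in sheets(c,e[2]+dz,amin):
        v=T[:3,:3].T@np.r_[np.array([x,y])-e[:2],0]
        tx=np.degrees(np.arctan2(T[1,0],T[0,0]))
        print('sheet ctr',x,y,'size',a,b,'tool off',v[:2].round(1),'ang rel',round((t-tx+90)%180-90,1))
E
python3 -m jog '0 0 -10 0 0 0 -1; 0 0 -30 0 0 0 -1; 0 0 -60 0 0 0 -1;0 0 -60 0 0 0 -1' && python3 -c "
from h import *
st();inhand_sheet();goal([478.4,161.3,25],178.5)"
```

```text
clock: 31.4
eef_pos: [504.2, 346.3, 28.2]
tool_rot: [3.137, 0.006, 2.978]
force: [-0.4, 0.3, -0.7]
width: 43.3
t 31.4 pos [504.2 346.3  28.2] rpy [179.8   0.3 170.6] F [-0.4  0.3 -0.7] w 43.3 q [-0.62  0.79 -0.04  1.77  0.05  0.58  0.71]
sheet ctr 511.4 344.6 size 101.8 46.0 tool off [-7.3 -0.5] ang rel -0.0
sheet ctr 412.0 329.1 size 40.0 31.3 tool off [ 88.2 -32. ] ang rel 6.7
row [  -5.6 -185.8    1.3] [ 0.1  0.2 -7.9] rows>= 3.0
```

```bash
python3 -m jog '-1 -40 0 0 0 -2 -1; -3 -90 0 0 0 -5 -1; -4 -140 0 0 0 -7.9 -1; -5.6 -184 1 0 0 -7.9 -1; -5.6 -185.5 1 0 0 -7.9 -1;-5.6 -185.5 1 0 0 -7.9 -1' >/dev/null && python3 -c "
from h import *
st();inhand_sheet();c=Cam('wrist');c.save('w19');goal([478.4,161.3,-17],178.5)"
```

```text
t 32.2 pos [477.5 161.2  23.6] rpy [1.800e+02 1.000e-01 1.785e+02] F [0.6 0.1 0.1] w 43.4 q [-0.32  0.7  -0.1   2.06  0.17  0.39  1.  ]
sheet ctr 476.9 160.7 size 86.4 45.6 tool off [ 0.6 -0.6] ang rel -0.0
row [-0.7 -1.2 40.7] [0.  0.1 0.1] rows>= 0.7
```

View pics/w19.png

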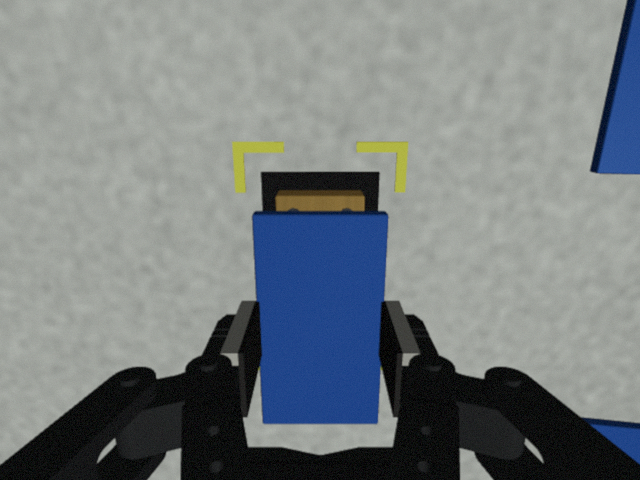

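```bash
python3 -m jog '-1 0 15 0 0 0 -1; -1.3 0 28 0 0 0 -1; -1.3 0 36 0 0 0 -1;-1.3 0 38 0 0 0 -1;-1.3 0 38 0 0 0 -1;-1.3 0 38 0 0 0 -1' && python3 -c "
from h import *
st();inhand_sheet();goal([479,161.7,-17],178.5)"
```

```text
clock: 33.05
eef_pos: [479.1, 160.8, -13.9]
tool_rot: [-3.141, 0.002, 3.116]
force: [-0.6, 0.7, 0.3]
width: 43.9
t 33.05 pos [479.1 160.8 -13.9] rpy [-1.800e+02  1.000e-01  1.785e+02] F [-0.6  0.7  0.3] w 43.9 q [-0.33  0.78 -0.08  2.07  0.18  0.3   0.99]
sheet ctr 478.5 160.4 size 86.4 46.0 tool off [ 0.5 -0.4] ang rel -0.0
row [0.1 0.9 3.1] [-0.   0.1  0. ] rows>= 0.1
```

```bash
python3 -m jog '0 0.9 2 0 0 0 -1; 0 0.9 3 0 0 0 -1;0 0.9 3 0 0 0 -1' && python3 -m jog '0 0 1 0 0 0 -1; 0 0 1 0 0 0 -1'
```

```text
clock: 33.48
eef_pos: [478.7, 161.6, -17.3]
tool_rot: [-3.141, 0.002, 3.116]
force: [0.1, 0.7, -0.3]
width: 43.7
clock: 33.72
eef_pos: [478.9, 161.7, -17.7]
tool_rot: [-3.141, 0.002, 3.116]
force: [-1.9, -0.3, 5.5]
width: 43.5
```

```bash
python3 -m jog '0 0 -0.7 0 0 0 -1; 0 0 -0.7 0 0 0 0.4; 0 0 -0.7 0 0 0 0.4;0 0 -0.7 0 0 0 0.4;0 0 -20 0 0 0 0.4; 0 0 -70 0 0 0 0.4; 0 0 -115 0 0 0 0.4; 0 0 -115 0 0 0 0.4' >/dev/null; python3 -c "
from h import *
st();c=Cam('wrist');c.save('w20');mat(c);print(*sheets(c,23,1500),sep='\n')
goal([681.1,-172.8,110],91.5)"
```

```text
t 34.73 pos [481.1 162.7  99.8] rpy [179.9   0.5 178.5] F [-0.4 -0.2 -0.4] w 60.0 q [-0.29  0.57 -0.14  2.01  0.14  0.56  1.02]
corners (np.float64(478.2), np.float64(161.5), 4)
(583.3, 314.9, 44.2, 36.8, 81.8, [539.0, 361.0])
(478.7, 161.2, 85.4, 46.3, -1.5, [318.0, 224.0])
(392.9, 305.8, 78.4, 43.1, -2.6, [571.0, 72.0])
row [-210.1 -329.4  -11.2] [ 0.3  0.2 87. ] rows>= 8.1
```

View pics/w20.png

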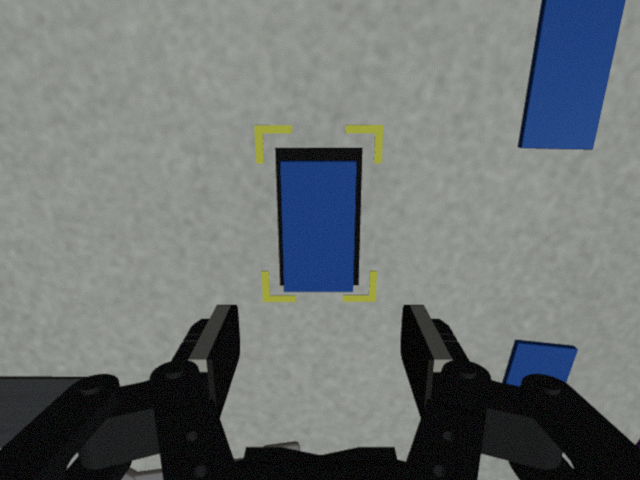

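```bash
python3 -c "
from h import *
goal([608.6,-164.4,100],90.9)"; python3 -m jog '-17 -40 0 0 0 10 0.4; -34 -80 0 0 0 20.5 0.4; -51 -121 0 0 0 31 0.4; -68 -162 0 0 0 41.5 0.4; -86 -202 0 0 0 52 0.4; -103 -243 0 0 0 62.5 0.4; -120 -284 0 0 0 73 0.4; -137 -325 0 0 0 83.5 0.4' >/dev/null; python3 -c "
from h import *
st();goal([608.6,-164.4,100],90.9)"
```

```text
row [-137.4 -322.9   -1.5] [ 0.3  0.2 87.6] rows>= 8.2
t 35.77 pos [ 606.4 -167.9   95.2] rpy [-179.9    0.    94.7] F [ 0.8 -1.   0.6] w 59.7 q [ 0.08  0.73  0.23  1.67 -0.22  0.76  0.51]
row [ 3.3  2.5 -4.8] [-0.1  0.   3.8] rows>= 0.4
```

```bash
python3 -m jog '3.3 2.5 -4.8 0 0 3.8 0.4;3.3 2.5 -4.8 0 0 3.8 0.4;3.3 2.5 -4.8 0 0 3.8 0.4' >/dev/null && python3 -c "
from h import *
st();c=Cam('wrist');c.save('w21');print(*plate_holes(c),sep='\n')
p=[q for q in plate_holes(c) if abs(q[0][0]-608)<15][0];goal([*p[0],37.5],180+p[2])"
```

```text
t 36.15 pos [ 608.5 -162.2  100.7] rpy [-180.    -0.    91.4] F [-0.   0.2  1. ] w 60.2 q [ 0.06  0.73  0.25  1.67 -0.24  0.78  0.45]
only 0 holes [578.41902314  76.92544987]
([682.7, -170.9], [681.2, -173.3], -85.6, np.float64(28.6), np.float64(10.3))
([608.6, -165.0], [608.6, -164.9], -89.2, np.float64(31.1), np.float64(12.0))
only 0 holes [578.41902314  76.92544987]
row [-2.8 -0.1 63.5] [-0.  -0.   0.5] rows>= 1.0
```

```bash
python3 -m jog '-2.8 0 30 0 0 0.5 0.4; -2.8 0 50 0 0 0.5 0.4; -2.8 0 58 0 0 0.5 0.4; -2.8 0 61.5 0 0 0.5 0.4; -2.8 0 61.5 0 0 0.5 0.4;-2.8 0 61.5 0 0 0.5 -1;-2.8 0 61.5 0 0 0.5 -1;-2.8 0 61.5 0 0 0.5 -1' && python3 -m jog '0 0 0 0 0 0 -1; 0 0 -8 0 0 0 -1;0 0 -30 0 0 0 -1; 0 0 -50 0 0 0 -1' && python3 -c "
from h import *
st();inhand(48);goal([479.2,161.7,60],178.5)"
```

```text
clock: 37.2
eef_pos: [609.7, -166.2, 41.5]
tool_rot: [3.139, 0.001, 1.583]
force: [-2.4, 0.2, 5.3]
width: 38.4
clock: 37.7
eef_pos: [609.0, -165.8, 90.6]
tool_rot: [3.141, 0.0, 1.584]
force: [0.8, 0.1, -4.4]
width: 38.2
t 37.7 pos [ 609.  -165.8   90.6] rpy [180.    0.   90.7] F [ 0.8  0.1 -4.4] w 38.2 q [ 0.07  0.74  0.25  1.67 -0.25  0.76  0.45]
only 0 holes [582.4021164   74.17724868]
plate ctr [609.3, -162.5] tool off [3.3 0.3] ang rel 0.1 30.2 11.7
plate ctr [660.1, -148.7] tool off [16.4 51.3] ang rel 0.8 22.1 8.6
row [ 329.8 -127.7   32.4] [  0.2   0.3 -87.8] rows>= 8.2
```

```bash
python3 -m jog '40 -16 -20 0 0 -9.5 -1; 80 -32 -20 0 0 -19.5 -1; 120 -47 -20 0 0 -30 -1; 160 -62 -20 0 0 -40.5 -1; 202 -78 -20 0 0 -51 -1; 245 -95 -10 0 0 -61.5 -1; 290 -112 5 0 0 -72 -1; 330 -128 30 0 0 -82 -1' >/dev/null && python3 -c "
from h import *
st();inhand(44.5);goal([479.2,161.7,20],178.5)"
```

```text
t 38.75 pos [477.5 164.3  60.1] rpy [179.9   0.2 173.1] F [ 0.3 -0.4 -5.6] w 38.5 q [-0.33  0.64 -0.09  2.04  0.12  0.46  0.95]
plate ctr [476.0, 164.0] tool off [ 1.5 -0.5] ang rel 0.0 31.1 12.0
row [-8.2 -8.5 37. ] [ 0.2 -0.2 -4.7] rows>= 0.6
```

```bash
python3 -m jog '-2 -4 15 0.2 0 -5 -1; -2 -4 35 0.2 0 -5 -1;-2 -4 35 0.2 0 -5 -1;-2 -4 35 0.2 0 -5 -1' >/dev/null && python3 -c "
from h import *
st();inhand(44.5);goal([480,161.8,-4],178.5)"
```

```text
t 39.3 pos [479.2 158.1  25.4] rpy [-1.798e+02  1.000e-01  1.777e+02] F [ 0.8 -0.9 -4.2] w 38.1 q [-0.32  0.7  -0.09  2.06  0.16  0.39  0.99]
plate ctr [477.8, 157.8] tool off [ 1.4 -0.3] ang rel 0.1 31.1 12.0
row [-0.3  3.7 29.6] [-0.2  0.1 -0.8] rows>= 0.5
```

```bash
python3 -m jog '-0.5 3.7 12 -0.2 0 -0.8 -1; -0.5 3.7 22 -0.2 0 -0.8 -1;-0.5 3.7 29 -0.2 0 -0.8 -1;-0.5 3.7 29 -0.2 0 -0.8 -1;-0.5 3.7 29 -0.2 0 -0.8 -1' >/dev/null && python3 -c "
from h import *
st();inhand(44.5);goal([480,161.8,-7],178.5)"
```

```text
t 39.98 pos [479.6 161.7  -4. ] rpy [-1.800e+02  1.000e-01  1.785e+02] F [-1.  -0.6 -3.8] w 38.0 q [-0.33  0.76 -0.08  2.06  0.18  0.33  0.99]
plate ctr [478.2, 161.3] tool off [ 1.4 -0.4] ang rel 0.1 31.1 12.0
row [-0.3  0.1  3.2] [-0.   0.1  0. ] rows>= 0.1
```

```bash
python3 -m jog '-0.3 0 2 0 0 0 -1; -0.3 0 3 0 0 0 -1;-0.3 0 3 0 0 0 -1' && python3 -m jog '0 0 1 0 0 0 -1; 0 0 1 0 0 0 -1'
```

```text
clock: 40.4
eef_pos: [479.8, 161.6, -7.0]
tool_rot: [-3.141, 0.001, 3.116]
force: [0.4, -0.4, -3.8]
width: 38.0
clock: 40.65
eef_pos: [480.0, 161.7, -7.5]
tool_rot: [-3.141, 0.002, 3.116]
force: [-1.0, -0.8, 2.2]
width: 38.6
```

```bash
python3 -m jog '0 0 0 0 0 0 0.4; 0 0 0 0 0 0 0.4; 0 0 -0.5 0 0 0 0.4;0 0 -20 0 0 0 0.4; 0 0 -70 0 0 0 0.4; 0 0 -115 0 0 0 0.4; 0 0 -115 0 0 0 0.4' >/dev/null; python3 -c "
from h import *
st();c=Cam('wrist');c.save('w22');mat(c);print(*plate_holes(c,37),sep='\n')
c=Cam('side');print(*[s for s in sheets(c) if 330<s[0]<700])
goal([621,323.5,80],171.8)"
```

```text
t 41.52 pos [482.3 162.7 110.2] rpy [179.9   0.5 178.5] F [ 0.1  0.1 -0.6] w 59.8 q [-0.28  0.55 -0.14  2.    0.14  0.59  1.03]
corners (np.float64(478.2), np.float64(161.6), 4)
([478.6, 161.1], [478.5, 161.0], -1.4, np.float64(31.0), np.float64(12.0))
(617.4, 324.3, 85.6, 44.7, -8.1, [421.0, 315.0]) (388.0, 317.4, 86.1, 44.6, -2.6, [420.0, 227.0])
row [-136.9  165.5   27.5] [-0.   0.1  6.7] rows>= 3.5
```

View pics/w22.png

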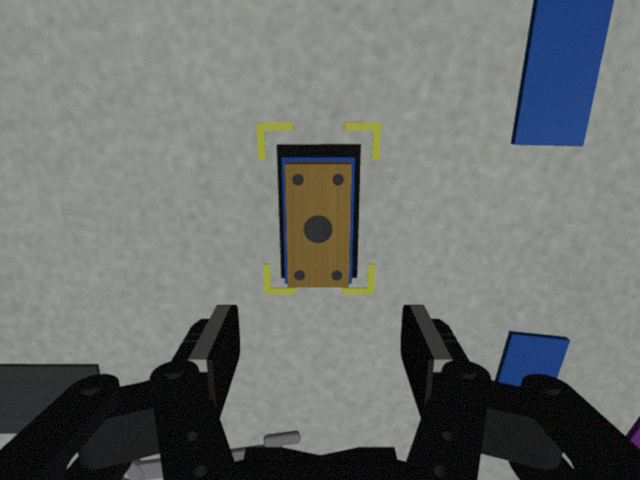

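```bash
python3 -m jog '-34 41 0 0 0 2 0.4; -68 83 5 0 0 4 0.4; -103 124 15 0 0 6 0.4; -137 165 27 0 0 6.7 0.4; -137 165 27 0 0 6.7 0.4; -137 165 27 0 0 6.7 0.4' >/dev/null&& python3 -c "
from h import *
st();c=Cam('wrist');c.save('w23');print(*sheets(c,6,1000),sep='\n')
p=min(sheets(c,6,1000),key=lambda s:abs(s[0]-620)+abs(s[1]-323));goal([p[0],p[1],-20],180+p[4])"
```

```text
t 42.38 pos [619.4 321.8  77.9] rpy [-1.798e+02 -1.000e-01  1.718e+02] F [-0.5 -1.3 -0.5] w 59.6 q [-0.47  0.83 -0.09  1.46  0.09  0.86  0.84]
(620.5, 322.9, 85.3, 45.3, -8.2, [323.0, 234.0])
(493.4, 163.7, 55.5, 24.5, -1.5, [17.0, 65.0])
row [-0.7  1.9 98.8] [-0.2 -0.  -0. ] rows>= 1.6
```

View pics/w23.png

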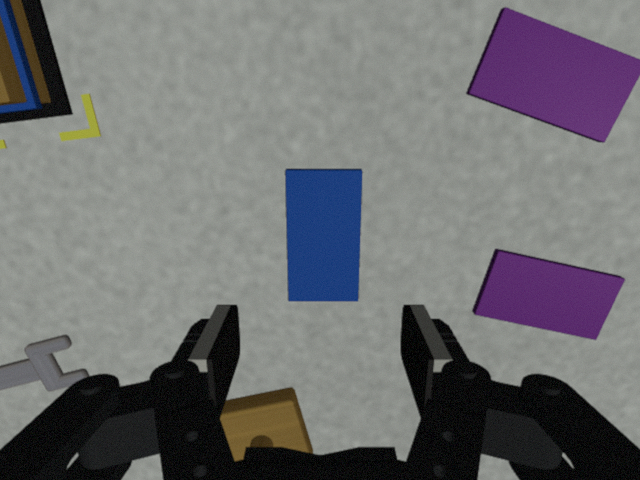

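```bash
python3 -m jog '-0.7 1 50 -0.2 0 0 0.4; -0.7 1 80 -0.2 0 0 0.4; -0.7 1 98 -0.2 0 0 0.4; -0.7 1 98 -0.2 0 0 0.4; -0.7 1 98 -0.2 0 0 0.4' >/dev/null&& python3 -c "
from h import *
st();c=Cam('wrist');s=sheets(c,6,3000);print(s)
p=s[0];goal([p[0],p[1]+0.4,-36],180+p[4])"
```

```text
t 43.05 pos [623.  324.4 -16.3] rpy [179.7   0.2 171.8] F [-0.1  0.4 -0.3] w 59.5 q [-0.47  0.95 -0.08  1.49  0.1   0.69  0.83]
[(620.5, 323.0, 86.2, 45.4, -8.3, [317.0, 290.0])]
row [ 2.5 -1.6 19.9] [0.3 0.2 0.1] rows>= 0.3
```

```bash
python3 -m jog '1 -0.6 8 0 0 0 0.3; 1 -0.6 14 0 0 0 0.3;1 -0.6 17 0 0 0 0.3;1 -0.6 17 0 0 0 0.3' && python3 -c "
from h import *
goal([620.5,323.4,-36],171.8)"
```

```text
clock: 43.6
eef_pos: [620.6, 323.4, -35.3]
tool_rot: [3.139, 0.001, 2.999]
force: [0.6, -0.5, 0.5]
width: 55.6
row [ 0.1 -0.   0.7] [0.2 0.1 0. ] rows>= 0.0
```

```bash
python3 -m jog '0 0 0.5 0 0 0 0;0 0 0.5 0 0 0 -1;0 0 0.5 0 0 0 -1;0 0 0.5 0 0 0 -1' && python3 -m jog '0 0 -10 0 0 0 -1; 0 0 -30 0 0 0 -1; 0 0 -70 0 0 0 -1;0 0 -70 0 0 0 -1' && python3 -c "
from h import *
st();inhand_sheet();goal([479.2,161.5,40],178.5)"
```

```text
clock: 44.1
eef_pos: [621.1, 323.7, -34.6]
tool_rot: [3.138, 0.002, 2.999]
force: [-0.4, 0.3, 5.8]
width: 43.6
clock: 44.6
eef_pos: [624.1, 325.2, 39.8]
tool_rot: [3.133, 0.009, 2.999]
force: [0.4, 0.0, -0.4]
width: 43.7
t 44.6 pos [624.1 325.2  39.8] rpy [179.5   0.5 171.8] F [ 0.4  0.  -0.4] w 43.7 q [-0.47  0.88 -0.09  1.48  0.1   0.78  0.83]
sheet ctr 623.5 324.4 size 86.5 45.7 tool off [ 0.5 -0.9] ang rel -0.2
row [ 118.7 -181.5   -4.1] [ 0.3  0.3 -6.7] rows>= 3.5
```

```bash
python3 -m jog '30 -45 -2 0 0 -2 -1; 60 -91 -4 0 0 -4 -1; 90 -137 -4 0 0 -6 -1; 118 -180 -4 0 0 -6.7 -1; 118 -181 -4 0 0 -6.7 -1;118 -181 -4 0 0 -6.7 -1' >/dev/null && python3 -c "
from h import *
st();inhand_sheet();goal([479.2,161.7,6],178.5)"
```

```text
t 45.4 pos [478.9 161.4  38. ] rpy [179.8   0.2 178.5] F [ 1.7 -0.  -0.9] w 44.0 q [-0.3   0.68 -0.12  2.05  0.17  0.42  0.99]
sheet ctr 473.6 161.0 size 95.9 46.0 tool off [ 5.3 -0.5] ang rel -0.0
row [ 0.2 -0.5 32. ] [0.2 0.2 0. ] rows>= 0.5
```

```bash
python3 -m jog '0 -0.2 14 0.2 0.2 0 -1; 0 -0.2 26 0.2 0.2 0 -1; 0 -0.2 32 0.2 0.2 0 -1;0 -0.2 32 0.2 0.2 0 -1;0 -0.2 32 0.2 0.2 0 -1' >/dev/null && python3 -c "
from h import *
st();inhand_sheet();c=Cam('wrist');c.save('w24');goal([479.2,161.7,3],178.5)"
```

```text
t 46.08 pos [478.3 160.9   5.9] rpy [-1.800e+02 -1.000e-01  1.785e+02] F [ 0.2  0.3 -0.1] w 43.2 q [-0.32  0.74 -0.1   2.06  0.19  0.35  0.98]
sheet ctr 475.6 160.4 size 90.7 45.6 tool off [ 2.7 -0.6] ang rel -0.0
row [-0.7  0.8  3.2] [-0.  -0.1  0. ] rows>= 0.1
```

View pics/w24.png

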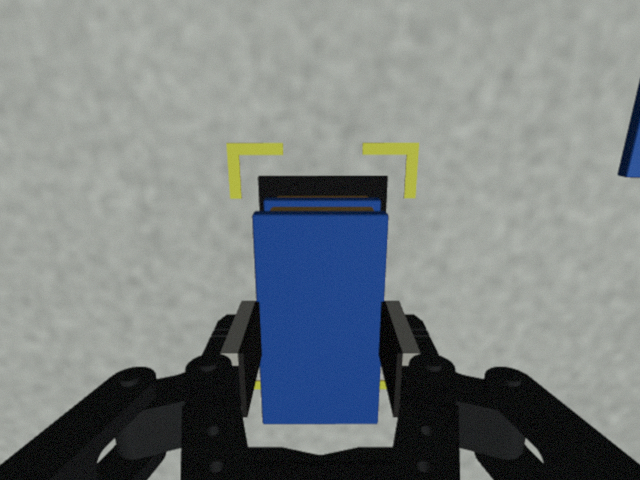

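Held squarely. Lower to contact.

```bash
python3 -m jog '-0.7 0.7 2 0 0 0 -1; -0.7 0.7 3.2 0 0 0 -1;-0.7 0.7 3.2 0 0 0 -1' && python3 -m jog '0 0 0.8 0 0 0 -1; 0 0 0.8 0 0 0 -1'
```

```text
clock: 46.55
eef_pos: [478.9, 161.5, 2.6]
tool_rot: [-3.141, -0.002, 3.116]
force: [-0.7, 0.1, -0.8]
width: 43.5
clock: 46.8
eef_pos: [478.9, 161.5, 2.3]
tool_rot: [-3.141, -0.001, 3.116]
force: [-0.9, 0.2, 5.0]
width: 43.7
```

```bash
python3 -m jog '0 0 -0.5 0 0 0 -1; 0 0 -0.5 0 0 0 0.4; 0 0 -0.5 0 0 0 0.4;0 0 -0.5 0 0 0 0.4;0 0 -20 0 0 0 0.4; 0 0 -60 0 0 0 0.4; 0 0 -100 0 0 0 0.4; 0 0 -100 0 0 0 0.4' >/dev/null; python3 -c "
from h import *
st();c=Cam('wrist');c.save('w25');mat(c);print(*sheets(c,43,1500),sep='\n')
goal([681.1,-173,100],91.5)"
```

```text
t 47.8 pos [481.3 162.4 104.5] rpy [179.9   0.2 178.5] F [ 0.2 -0.  -0.2] w 59.8 q [-0.28  0.56 -0.15  2.    0.15  0.58  1.02]
corners (np.float64(478.2), np.float64(161.2), 4)
(477.5, 161.2, 88.3, 46.1, -1.5, [318.0, 230.0])
(421.0, 260.0, 73.6, 40.2, -2.5, [496.0, 128.0])
row [-209.7 -329.5    3. ] [ 0.1  0.  87. ] rows>= 8.1
```

View pics/w25.png

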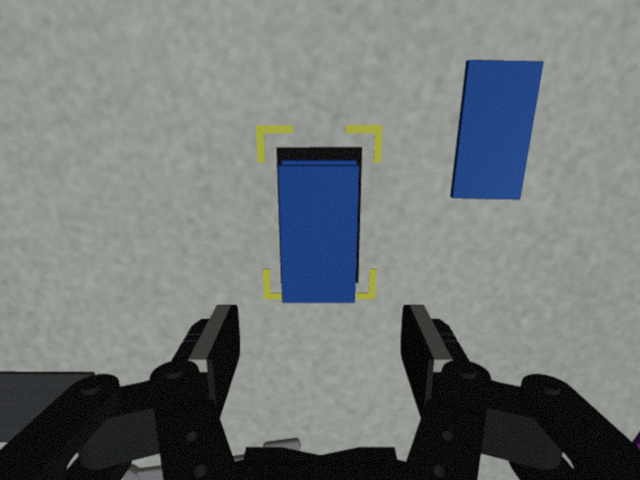

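```bash
python3 -c "
from h import *
c=Cam('wrist');print([s for s in sheets(c,6,1500)])
c=Cam('side');print(*[s for s in sheets(c) if 330<s[0]<700])"; python3 -m jog '-26 -40 0 0 0 10 0.4; -52 -80 0 0 0 20.5 0.4; -78 -121 0 0 0 31 0.4; -104 -162 0 0 0 41.5 0.4; -130 -204 0 0 0 52 0.4; -156 -245 0 0 0 62.5 0.4; -182 -287 0 0 0 73 0.4; -210 -330 0 0 0 83.5 0.4' >/dev/null; python3 -c "
from h import *
st();goal([681.1,-173,100],91.5)"
```

```text
[(489.1, 160.9, 101.8, 53.4, -1.5, [320.0, 233.0]), (423.8, 275.0, 85.1, 46.3, -2.7, [497.0, 131.0])]
(466.2, 165.4, 94.3, 48.5, -1.3, [360.0, 251.0]) (420.3, 277.4, 85.9, 44.2, -2.8, [405.0, 239.0])
t 48.95 pos [ 680.  -174.7   99.5] rpy [-179.7   -0.    94.7] F [ 0.6 -0.3  0. ] w 59.9 q [ 0.09  0.82  0.23  1.44 -0.21  0.91  0.46]
row [ 1.6  1.2 -0.5] [-0.3 -0.   3.2] rows>= 0.3
```

```bash
python3 -m jog '1.6 1.2 0 -0.3 0 3.2 0.4;1.6 1.2 0 -0.3 0 3.2 0.4;1.6 1.2 0 -0.3 0 3.2 0.4' >/dev/null && python3 -c "
from h import *
st();c=Cam('wrist');c.save('w26');h=plate_holes(c);print(h)
p=h[0];goal([*p[0],39],180+p[2])"
```

```text
t 49.33 pos [ 680.9 -170.7  100.5] rpy [179.9  -0.   92. ] F [-0.3 -0.9  0.1] w 59.7 q [ 0.08  0.82  0.24  1.45 -0.23  0.9   0.42]
only 0 holes [450.0443038   68.90189873]
[([681.1, -173.3], [681.1, -173.2], -88.4, np.float64(31.1), np.float64(12.0))]
row [-2.5 -0.2 61.9] [ 0.1 -0.   0.3] rows>= 1.0
```

View pics/w26.png

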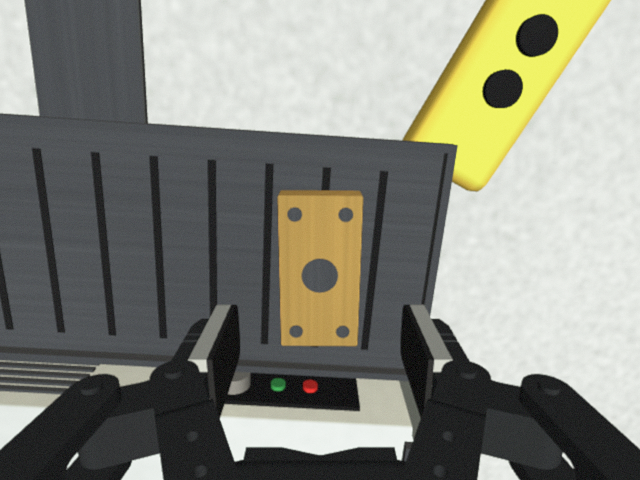

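```bash
python3 -m jog '-2.2 0 30 0 0 0.3 0.4; -2.2 0 50 0 0 0.3 0.4; -2.2 0 58 0 0 0.3 0.4; -2.2 0 61 0 0 0.3 0.4; -2.2 0 61 0 0 0.3 0.4;-2.2 0 61 0 0 0.3 -1;-2.2 0 61 0 0 0.3 -1;-2.2 0 61 0 0 0.3 -1' && python3 -m jog '0 0 0 0 0 0 -1; 0 0 -8 0 0 0 -1;0 0 -30 0 0 0 -1; 0 0 -60 0 0 0 -1' && python3 -c "
from h import *
st();inhand(45.5);goal([479.5,161.7,60],178.5)"
```

```text
clock: 50.38
eef_pos: [682.2, -174.5, 41.9]
tool_rot: [3.137, 0.001, 1.597]
force: [-2.9, -0.6, 5.4]
width: 38.4
clock: 50.88
eef_pos: [680.3, -173.6, 99.7]
tool_rot: [3.141, -0.001, 1.597]
force: [-0.3, -0.1, -4.3]
width: 38.3
t 50.88 pos [ 680.3 -173.6   99.7] rpy [ 1.80e+02 -1.00e-01  9.15e+01] F [-0.3 -0.1 -4.3] w 38.3 q [ 0.08  0.82  0.24  1.45 -0.23  0.9   0.42]
plate ctr [680.6, -171.7] tool off [1.9 0.4] ang rel 0.1 30.7 11.9
row [ 341.8 -195.4   43. ] [  0.3   0.4 -87. ] rows>= 8.1
```

```bash
python3 -m jog '40 -23 -10 0 0 -9.5 -1; 82 -47 -10 0 0 -19.5 -1; 123 -70 -10 0 0 -30 -1; 165 -94 -10 0 0 -40.5 -1; 207 -118 -10 0 0 -51 -1; 250 -143 0 0 0 -61.5 -1; 295 -169 15 0 0 -72 -1; 342 -195 30 0 0 -82 -1' >/dev/null && python3 -m jog '0 0 0 0 0 -5 -1;0 0 0 0 0 -5 -1;0 0 0 0 0 -5 -1' && python3 -c "
from h import *
st();inhand(44.2);goal([480,161.7,20],178.5)"
```

```text
clock: 52.3
eef_pos: [478.4, 161.5, 69.9]
tool_rot: [-3.141, 0.004, 3.112]
force: [1.0, 0.2, -4.5]
width: 38.3
t 52.3 pos [478.4 161.5  69.9] rpy [-180.     0.2  178.3] F [ 1.   0.2 -4.5] w 38.3 q [-0.3   0.62 -0.12  2.03  0.15  0.49  1.01]
plate ctr [477.0, 161.0] tool off [ 1.4 -0.5] ang rel 0.1 31.1 12.0
row [-1.3  0.3 50. ] [-0.   0.2 -0.2] rows>= 0.8
```

```bash
python3 -m jog '-1 0 20 0 0 -0.2 -1; -1.3 0 40 0 0 -0.2 -1;-1.3 0 52 0 0 -0.2 -1;-1.3 0 52 0 0 -0.2 -1;-1.3 0 52 0 0 -0.2 -1' >/dev/null && python3 -c "
from h import *
st();inhand(44.2);goal([480,161.7,14],178.5)"
```

```text
t 52.98 pos [479.8 162.5  18.4] rpy [180.    0.3 178.7] F [ 0.4  0.2 -4.1] w 38.2 q [-0.32  0.71 -0.1   2.06  0.18  0.37  0.99]
plate ctr [478.3, 162.0] tool off [ 1.5 -0.5] ang rel 0.0 31.1 12.0
row [-0.1 -0.9  4.6] [0.  0.3 0.2] rows>= 0.1
```

```bash
python3 -m jog '0 -0.8 2.5 0 0.2 0.2 -1; 0 -0.8 4.4 0 0.2 0.2 -1;0 -0.8 4.4 0 0.2 0.2 -1' && python3 -m jog '0 0 1 0 0 0 -1; 0 0 1 0 0 0 -1'
```

```text
clock: 53.4
eef_pos: [479.1, 161.6, 13.5]
tool_rot: [3.142, -0.0, 3.116]
force: [-0.4, -0.6, -3.4]
width: 38.3
clock: 53.65
eef_pos: [479.3, 161.7, 12.9]
tool_rot: [3.141, 0.0, 3.116]
force: [-1.2, 0.9, 1.7]
width: 38.4
```

```bash
python3 -m jog '0 0 0 0 0 0 0.4; 0 0 0 0 0 0 0.4; 0 0 -0.5 0 0 0 0.4;0 0 -20 0 0 0 0.4; 0 0 -70 0 0 0 0.4; 0 0 -110 0 0 0 0.4; 0 0 -110 0 0 0 0.4' >/dev/null; python3 -c "
from h import *
st();c=Cam('wrist');c.save('w27');mat(c);print(*plate_holes(c,57),sep='\n')
c=Cam('side');c.save('s27');print(*[s for s in sheets(c) if 330<s[0]<700])"
```

```text
t 54.52 pos [481.6 162.5 125.4] rpy [179.8   0.4 178.5] F [-1.1  0.   0.1] w 59.8 q [-0.27  0.53 -0.15  1.99  0.13  0.63  1.03]
corners (np.float64(478.3), np.float64(161.2), 4)
([477.9, 161.1], [477.9, 161.1], -1.4, np.float64(31.0), np.float64(12.0))
(420.3, 277.4, 85.5, 44.3, -2.3, [405.0, 239.0])
```

View pics/w27.png

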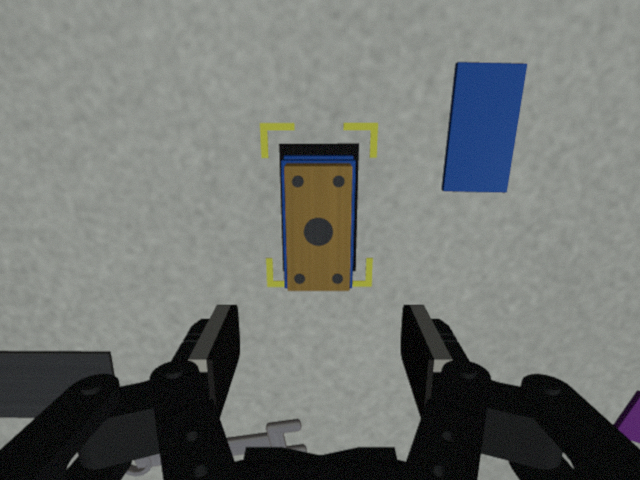

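View pics/s27.png

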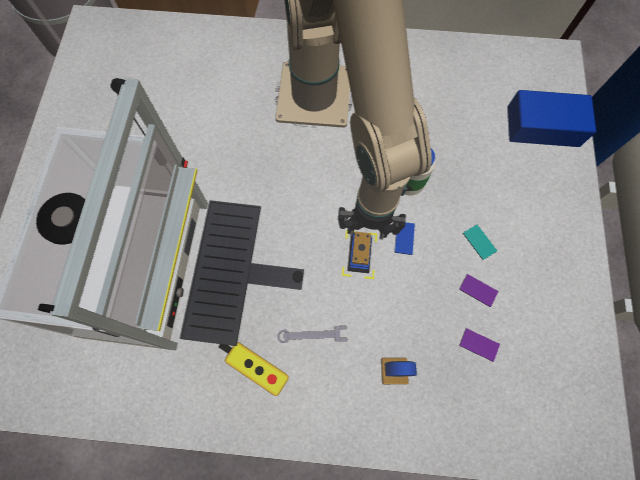

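```bash
python3 -c "
from h import *
for n in('side','top'):
  c=Cam(n);P=c.cloud();m=(P[...,2]>100)&(P[...,2]<150)&(P[...,0]>120)&(P[...,0]<330)&(P[...,1]>230)&(P[...,1]<400)
  q=P[m];print(n,m.sum(),q.min(0).round(),q.max(0).round(),np.median(q,0).round())
goal([422,276.2,60],177.4)"
```

```text
side 156 [233. 271. 100.] [298. 327. 145.] [279. 312. 124.]
top 1153 [218. 247. 101.] [300. 327. 146.] [260. 283. 139.]
row [ 59.2 113.6  61.5] [-0.1 -0.1  1.1] rows>= 2.3
```

```bash
python3 -m jog '20 38 0 0 0 0.5 0.4; 40 76 10 0 0 1 0.4; 59 113 40 0 0 1 0.4; 59 113 60 0 0 1 0.4;59 113 60 0 0 1 0.4;59 113 60 0 0 1 0.4' >/dev/null; python3 -c "
from h import *
st();c=Cam('wrist');c.save('w28');s=sheets(c,6,3000);print(s)
p=min(s,key=lambda s:abs(s[0]-422)+abs(s[1]-276));goal([p[0],p[1]+0.4,-20],180+p[4])"
```

```text
t 55.48 pos [423.4 275.4  62.4] rpy [-180.    -0.   177.5] F [ 0.8 -0.8  0.3] w 59.8 q [-0.56  0.63 -0.11  2.03  0.14  0.48  0.76]
[(423.5, 275.8, 85.6, 45.3, -2.7, [321.0, 239.0])]
row [ 0.4  0.6 82.8] [0.  0.  0.1] rows>= 1.3
```

View pics/w28.png

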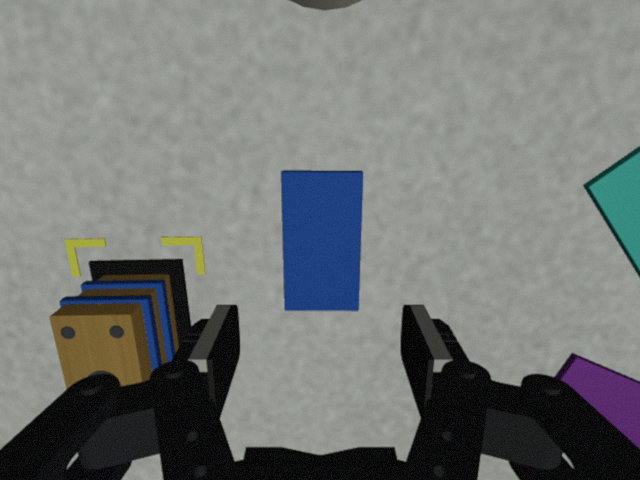

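```bash
python3 -c "
from h import *
goal([411,276.7,-20],177.3)"; python3 -m jog '12 1 40 0 0 0 0.35; 12 1 70 0 0 0 0.3; 12 1 83 0 0 0 0.3; 12 1 83 0 0 0 0.3;12 1 83 0 0 0 0.3' >/dev/null; python3 -c "
from h import *
st();c=Cam('wrist');c.save('w29');s=sheets(c,6,3000);print(s);goal([411,276.2,-36],177.3)"
```

```text
row [12.9  0.5 82.8] [0.  0.  0.1] rows>= 1.3
t 56.15 pos [412.2 278.  -19.4] rpy [1.799e+02 1.000e-01 1.775e+02] F [ 0.1 -0.3 -0.1] w 55.8 q [-0.61  0.78 -0.06  2.09  0.17  0.27  0.71]
[(423.0, 275.8, 86.3, 45.4, -2.7, [317.0, 323.0])]
row [ 1.2 -1.9 16.7] [0.1 0.1 0.2] rows>= 0.3
```

```bash
python3 -m jog '1 -1.4 8 0 0 0 0.3; 1 -1.4 14 0 0 0 0.3; 1 -1.4 16.7 0 0 0 0.3;1 -1.4 16.7 0 0 0 0.3' && python3 -m jog '0 0 0 0 0 0 0;0 0 0 0 0 0 -1;0 0 0 0 0 0 -1;0 0 0 0 0 0 -1' && python3 -m jog '0 0 -10 0 0 0 -1; 0 0 -10 0 0 0 -1' && python3 -c "
from h import *
st();c=Cam('wrist');c.save('w30');goal([418,335,-24],177.3)"
```

```text
clock: 56.7
eef_pos: [409.9, 276.1, -37.5]
tool_rot: [-3.141, -0.001, 3.099]
force: [-0.8, -0.3, 0.1]
width: 55.3
clock: 57.2
eef_pos: [410.6, 276.5, -36.0]
tool_rot: [3.141, 0.001, 3.098]
force: [-1.1, -1.1, 11.4]
width: 43.9
clock: 57.45
eef_pos: [410.7, 276.7, -26.4]
tool_rot: [3.14, 0.001, 3.098]
force: [0.1, 0.3, -0.7]
width: 43.7
t 57.45 pos [410.7 276.7 -26.4] rpy [1.799e+02 1.000e-01 1.775e+02] F [ 0.1  0.3 -0.7] w 43.7 q [-0.59  0.79 -0.08  2.09  0.23  0.26  0.65]
row [-5.  58.8 -2.7] [0.  0.  0.2] rows>= 0.9
```

View pics/w30.png

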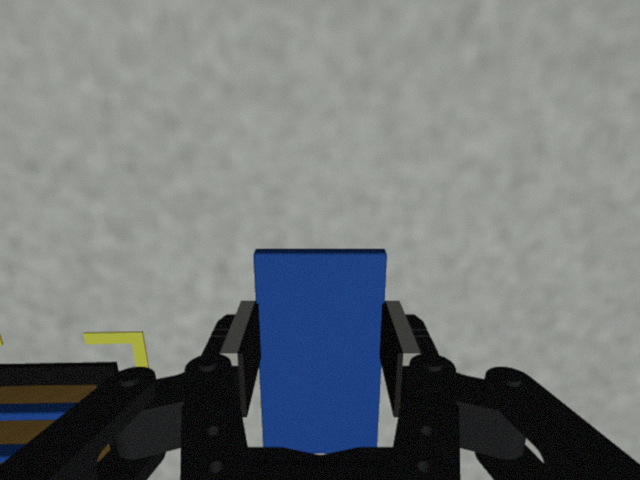

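```bash
python3 -m jog '-2 20 -2 0 0 0 -1; -5 42 -2 0 0 0 -1; -5 59 -2 0 0 0 -1; -5 59 4 0 0 0 -1; -5 59 8.5 0 0 0 -1; -5 59 8.5 0 0 0 -1' && python3 -m jog '0 0 -0.5 0 0 0 0.3; 0 0 -0.5 0 0 0 0.3;0 0 -0.5 0 0 0 0.3;0 0 -20 0 0 0 0.3; 0 0 -75 0 0 0 0.3; 0 0 -135 0 0 0 0.3;0 0 -190 0 0 0 0.3;0 0 -190 0 0 0 0.3' && python3 -c "
from h import *
st();c=Cam('wrist');c.save('w31');print(sheets(c,6,2000))"
```

```text
clock: 58.25
eef_pos: [417.3, 334.1, -35.8]
tool_rot: [-3.141, -0.001, 3.098]
force: [-1.5, 1.6, 3.2]
width: 44.3
clock: 59.25
eef_pos: [420.2, 337.1, 158.7]
tool_rot: [3.135, 0.007, 3.098]
force: [-0.4, -0.1, -0.8]
width: 55.5
t 59.25 pos [420.2 337.1 158.7] rpy [179.6   0.4 177.5] F [-0.4 -0.1 -0.8] w 55.5 q [-0.61  0.52 -0.18  1.88  0.13  0.75  0.67]
[(430.3, 332.8, 84.8, 45.1, -2.5, [315.0, 215.0])]
```

View pics/w31.png

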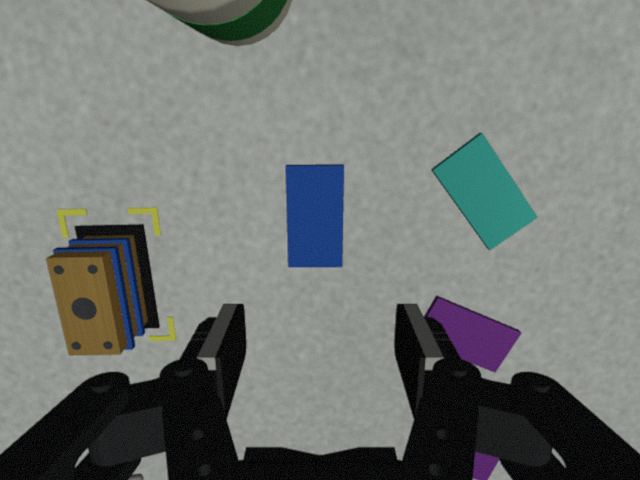

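```bash
python3 -c "
from h import *
goal([577,70,120],92)"; python3 -m jog '-20 -32 0 0 0 10 -1; -40 -65 0 0 0 20 -1; -62 -100 0 0 0 30 -1; -85 -135 0 0 0 40 -1; -105 -170 5 0 0 50 -1; -125 -205 15 0 0 60 -1; -145 -245 25 0 0 70 -1; -163 -269 38 0 0 80 -1' >/dev/null; python3 -c "
from h import *
st();goal([577,68,50],92)"
```

```text
row [-169.5 -258.6   36.1] [ 0.3  0.  85.5] rows>= 8.0
t 60.3 pos [568.2  56.  114.4] rpy [-1.798e+02  1.000e-01  9.700e+01] F [0.1 0.9 0.8] w -0.0 q [-0.28  0.63  0.2   1.82 -0.18  0.71  0.14]
row [11.  10.4 64.3] [-0.2  0.1  5. ] rows>= 1.1
```

```bash
python3 -m jog '11 9 5 0 0 5 -1; 11 9 30 0 0 5 -1; 11 9 55 0 0 5 -1; 11 9 64 0 0 5 -1; 11 9 64 0 0 5 -1' >/dev/null; python3 -c "
from h import *
st();c=Cam('wrist');c.save('w32')
goal([569.5,-148,50],92)"
```

```text
t 60.92 pos [575.3  71.   51.1] rpy [-179.9    0.    92.5] F [ 0.1 -0.2  0.4] w 0.0 q [-0.29  0.73  0.19  1.84 -0.23  0.59  0.08]
row [-218.5  -16.3    2.2] [-0.   0.   0.5] rows>= 3.5
```

View pics/w32.png

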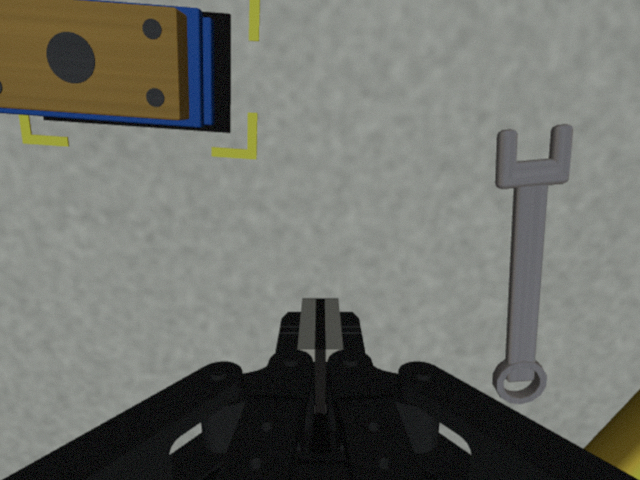

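```bash
python3 -m jog '-20 -1.5 0.5 0 0 0 -1; -35 -2.5 0.5 0 0 0 -1; -60 -4.5 1 0 0 0 -1; -88 -6.5 1 0 0 0 -1; -116 -8.5 1 0 0 0 -1; -144 -10.5 1.5 0 0 0 -1; -172 -12.5 2 0 0 0 -1; -195 -14.5 2 0 0 0 -1' && python3 -m jog '-8 -0.6 0 0 0 0 -1; -14 -1.1 0 0 0 0 -1; -19 -1.4 0 0 0 0 -1; -19 -1.4 0 0 0 0 -1' && python3 -c "
from h import *
st();c=Cam('side');c.save('s33')"
```

```text
clock: 61.98
eef_pos: [570.6, -125.9, 51.2]
tool_rot: [3.14, -0.0, 1.613]
force: [1.2, 3.1, 2.1]
width: 0.1
clock: 62.48
eef_pos: [569.9, -143.4, 50.3]
tool_rot: [3.142, 0.0, 1.615]
force: [0.7, -0.6, 0.4]
width: 0.2
t 62.48 pos [ 569.9 -143.4   50.3] rpy [180.    0.   92.5] F [ 0.7 -0.6  0.4] w 0.2 q [ 0.11  0.74  0.14  1.82 -0.17  0.59  0.4 ]
```

View pics/s33.png

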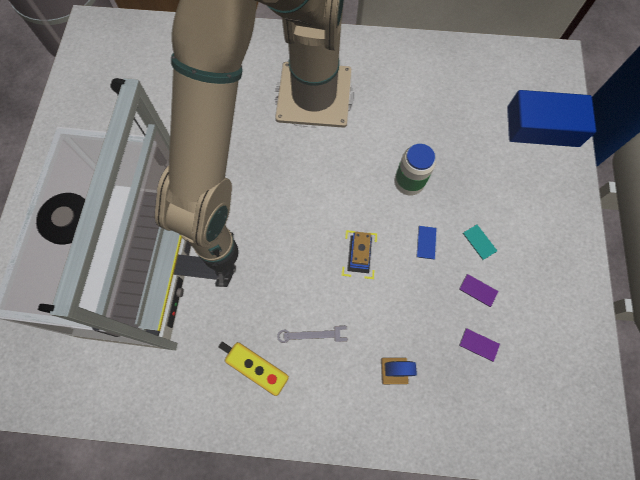

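Tray is nearly home. Push on until the stop shows in the force.

```bash
python3 -m jog '-3 -0.2 0 0 0 0 -1; -6 -0.4 0 0 0 0 -1; -6 -0.4 0 0 0 0 -1' && python3 -m jog '-3 -0.2 0 0 0 0 -1; -3 -0.2 0 0 0 0 -1;-3 -0.2 0 0 0 0 -1'
```

```text
clock: 62.9
eef_pos: [569.9, -149.6, 50.3]
tool_rot: [3.141, 0.0, 1.615]
force: [-0.0, 1.0, 0.1]
width: 0.1
clock: 63.28
eef_pos: [569.8, -152.2, 50.3]
tool_rot: [3.141, -0.0, 1.615]
force: [0.1, 1.2, -0.0]
width: 0.1
```

```bash
python3 -m jog '-3 -0.2 0 0 0 0 -1; -3 -0.2 0 0 0 0 -1;-3 -0.2 0 0 0 0 -1' && python3 -m jog '-3 -0.2 0 0 0 0 -1; -3 -0.2 0 0 0 0 -1;-3 -0.2 0 0 0 0 -1'
```

```text
clock: 63.65
eef_pos: [569.7, -152.2, 50.3]
tool_rot: [-3.141, -0.004, 1.617]
force: [-0.2, 6.8, 1.2]
width: 0.3
clock: 64.03
eef_pos: [569.6, -152.1, 50.3]
tool_rot: [-3.14, -0.007, 1.618]
force: [0.8, 11.1, 3.2]
width: 0.3
```

```bash
python3 -m jog '15 0 -5 0 0 0 -1; 25 0 -30 0 0 0 -1; 40 0 -90 0 0 0 -1; 50 0 -150 0 0 0 -1; 50 0 -150 0 0 0 -1' >/dev/null; python3 -c "
from h import *
st();c=Cam('wrist');c.save('w34');goal([690,-150,255],90,-60)"
```

```text
t 64.65 pos [ 571.1 -108.9  205.7] rpy [179.4   0.2  92.6] F [ 0.2 -0.4 -0.2] w -0.0 q [ 0.    0.52  0.21  1.72 -0.13  0.9   0.31]
row [-46.5 119.4 -51.2] [  1.6 -59.9   2.1] rows>= 5.6
```

View pics/w34.png

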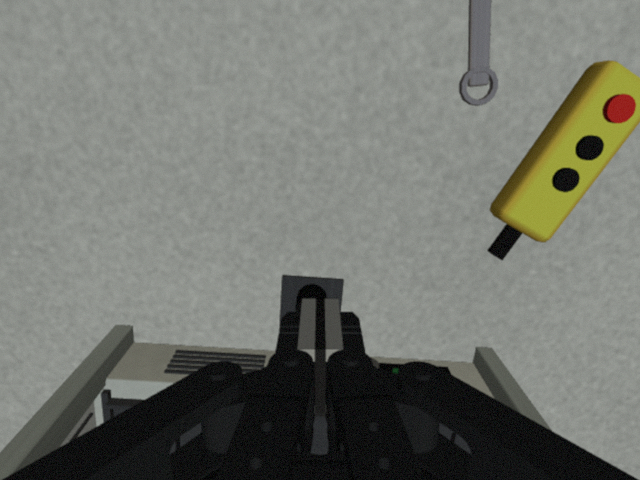

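```bash
python3 -m jog '0 20 -10 0 -8 0 -1; 0 40 -25 0 -16 0.5 -1; -5 60 -40 0.5 -25 1 -1; -10 80 -50 1 -34 1 -1; -20 100 -50 1 -43 1.5 -1; -35 119 -50 1.5 -52 2 -1; -46 119 -51 1.6 -60 2 -1;-46 119 -51 1.6 -60 2 -1' >/dev/null; python3 -c "
from h import *
st();goal([690,-283,255],90,-60);goal([690,-283,240],90,-60)"
```

```text
t 65.7 pos [ 686.9 -147.2  246.1] rpy [-178.2   60.1   91.8] F [0.6 0.7 0.1] w -0.2 q [-0.65  0.99  0.7   1.45  0.52  1.11 -0.44]
row [-75.4   2.3 113.3] [-0.2  0.1  0.9] rows>= 2.2
row [-62.4   2.6 120.7] [-0.2  0.1  0.9] rows>= 2.2
```

```bash
python3 -m jog '-25 1 3 0 0 0.5 -1; -40 1.5 35 0 0 0.9 -1; -58 2 70 0 0 0.9 -1; -80 2.3 108 0 0 0.9 -1; -80 2.3 108 0 0 0.9 -1;-80 2.3 108 0 0 0.9 -1' && python3 -c "
from h import *
st();rail();c=Cam('wrist');c.save('w35');c=Cam('side');cv2.imwrite('pics/s35.png',cv2.resize(c.img[200:350,120:320,::-1],None,fx=4,fy=4))"
```

```text
clock: 66.45
eef_pos: [690.7, -284.6, 269.6]
tool_rot: [3.118, 1.046, 1.542]
force: [0.4, -0.0, 0.5]
width: -0.1
t 66.45 pos [ 690.7 -284.6  269.6] rpy [178.6  59.9  88.3] F [ 0.4 -0.   0.5] w -0.1 q [-0.49  0.94  0.74  1.5   0.59  0.94 -0.39]
side rail 187 [ 512.9 -222.   240. ] near z 240.0 far z 240.9 red 17 [ 377.2 -245.   236.5]
top rail 270 [ 529.4 -223.   240.5] near z 240.1 far z 240.6 red 28 [ 382.4 -247.1  235.2]
```

View pics/s35.png

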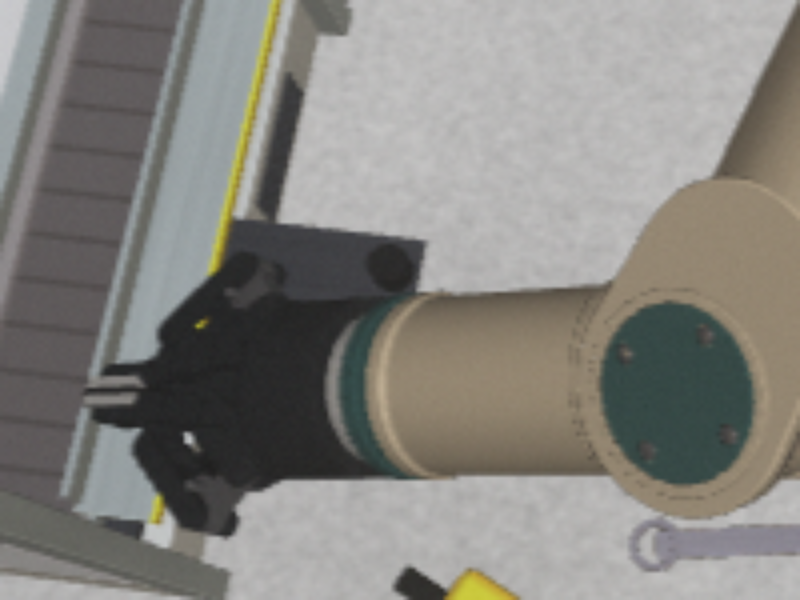

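View pics/w35.png

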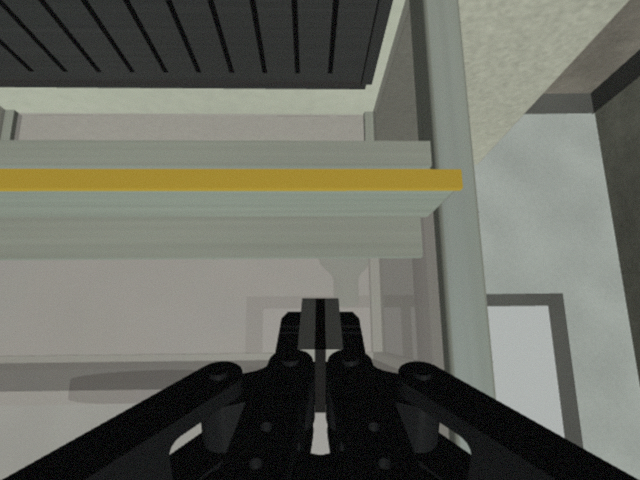

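```bash
python3 -m jog '13 0 7.5 0 0 0 -1; 24 0 14 0 0 0 -1; 30 0 17 0 0 0 -1; 36 0 21 0 0 0 -1; 42 0 24 0 0 0 -1' && python3 -c "
from h import *
st();rail()"
```

```text
clock: 67.28
eef_pos: [691.3, -282.7, 218.9]
tool_rot: [3.126, 1.049, 1.551]
force: [-1.5, 1.7, 5.0]
width: 0.0
t 67.28 pos [ 691.3 -282.7  218.9] rpy [179.1  60.1  88.9] F [-1.5  1.7  5. ] w 0.0 q [-0.49  1.01  0.73  1.52  0.59  0.88 -0.45]
side rail 229 [ 539.7 -223.   227.3] near z 227.1 far z 227.4 red 19 [ 378.6 -245.   236.3]
top rail 250 [ 529.  -222.6  226.8] near z 226.9 far z 226.2 red 24 [ 381.4 -245.6  237.5]
```

```bash
python3 -m jog '12 0 7 0 0 0 -1; 26 0 15 0 0 0 -1; 40 0 23 0 0 0 -1; 54 0 31 0 0 0 -1; 67 0 39 0 0 0 -1; 80 0 46 0 0 0 -1; 90 0 52 0 0 0 -1; 94 0 54 0 0 0 -1' && python3 -c "
from h import *
st();rail();goal([690,-283,105],90,-60)"
```

```text
clock: 68.38
eef_pos: [691.7, -282.8, 109.7]
tool_rot: [3.128, 1.048, 1.553]
force: [-1.6, 0.4, 4.6]
width: -0.1
t 68.38 pos [ 691.7 -282.8  109.7] rpy [179.2  60.1  89. ] F [-1.6  0.4  4.6] w -0.1 q [-0.48  1.18  0.71  1.53  0.57  0.78 -0.57]
side rail 184 [ 541.2 -223.1  117.8] near z 117.7 far z 118.2 red 18 [ 377.  -245.   235.7]
top rail 164 [ 540.6 -223.1  118.6] near z 118.8 far z 118.7 red 23 [ 380.4 -245.8  236.9]
row [ 3.3 -1.9  2.7] [-0.1 -0.  -0.5] rows>= 0.1
```

```bash
python3 -m jog '2 0 1.2 0 0 0 -1; 4 0 2.4 0 0 0 -1;4 0 2.4 0 0 0 -1' && python3 -m jog '2 0 1.2 0 0 0 -1; 3 0 1.7 0 0 0 -1;3 0 1.7 0 0 0 -1'&& python3 -m jog '2 0 1.2 0 0 0 -1; 2 0 1.2 0 0 0 -1'&& python3 -m jog '2 0 1.2 0 0 0 -1; 2 0 1.2 0 0 0 -1'
```

```text
clock: 68.85
eef_pos: [692.1, -282.3, 106.9]
tool_rot: [3.126, 1.049, 1.551]
force: [-3.0, 4.3, 7.8]
width: -0.4
clock: 69.22
eef_pos: [692.1, -282.5, 106.8]
tool_rot: [3.124, 1.053, 1.548]
force: [-4.9, 10.5, 18.5]
width: 0.3
clock: 69.47
eef_pos: [692.2, -282.6, 106.7]
tool_rot: [3.123, 1.056, 1.546]
force: [-9.0, 15.4, 25.2]
width: 0.3
clock: 69.72
eef_pos: [692.2, -282.7, 106.7]
tool_rot: [3.122, 1.059, 1.545]
force: [-11.1, 20.5, 34.1]
width: -0.1
```

```bash
python3 -m jog '-8 0 -4.6 0 0 0 -1; -18 0 -10 0 0 0 -1; -24 0 -14 0 0 0 -1; -5 0 -50 0 0 0 -1; 0 0 -100 0 0 0 -1; -20 0 -150 0 10 0 -1; -20 0 -200 0 20 0 -1; -20 0 -240 0 30 0 -1' && python3 -c "
from h import *
st();rail();c=Cam('side');c.save('s36');c=Cam('wrist');c.save('w36');c=Cam('top');c.save('t36')"
```

```text
clock: 70.72
eef_pos: [693.4, -81.4, 236.1]
tool_rot: [3.13, 0.517, 1.562]
force: [0.7, 0.7, -1.0]
width: -0.0
t 70.72 pos [693.4 -81.4 236.1] rpy [179.4  29.6  89.5] F [ 0.7  0.7 -1. ] w -0.0 q [-0.42  0.75  0.43  1.38  0.25  1.11 -0.21]
side rail 237 [ 579.1 -224.3  114.7] near z 115.1 far z 114.6 red 17 [ 378.  -245.6  236.5]
top rail 190 [ 556.2 -223.8  116.9] near z 117.3 far z 116.9 red 21 [ 380.4 -245.8  237.4]
```

View pics/s36.png

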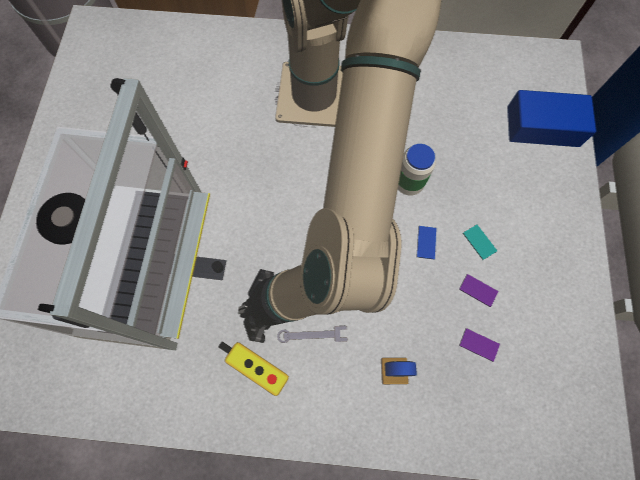

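View pics/t36.png

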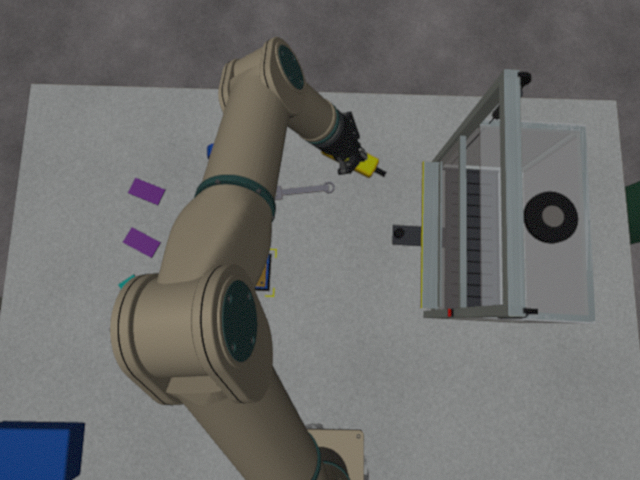

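View pics/w36.png

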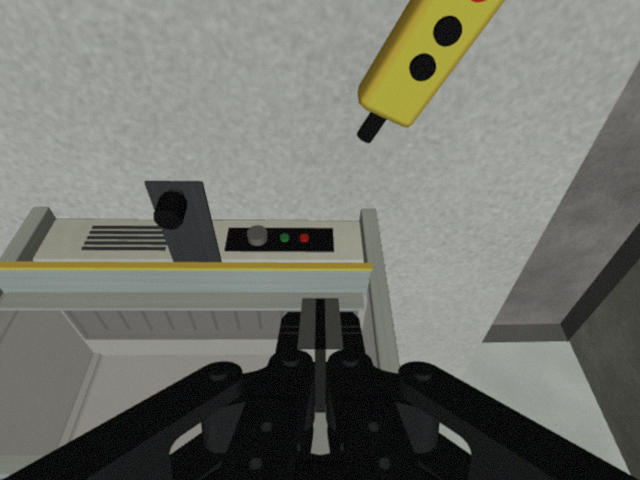

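```bash
python3 -c "
from h import *
goal([480,120,240],120)"
```

```text
row [ 172.2 -213.1 -108.1] [ -7.6  29.4 -29.8] rows>= 4.7
```

```bash
python3 -m jog '20 -30 -30 -1 5 -5 -1; 45 -65 -60 -2 10 -10 -1; 75 -100 -85 -3 15 -15 -1; 105 -140 -100 -5 20 -20 -1; 140 -180 -108 -6 25 -25 -1; 172 -213 -108 -7.6 29.4 -29.8 -1; 172 -213 -108 -7.6 29.4 -29.8 -1; 172 -213 -108 -7.6 29.4 -29.8 -1' >/dev/null; python3 -c "
from h import *
st();rail();c=Cam('wrist');c.save('w37');mat(c);print(*plate_holes(c,57),sep='\n')
c=Cam('top');c.save('t37')
c=Cam('side');c.save('s37')
print('teal',c.blobs((80,120,60),(100,255,255),6),'purple',c.blobs((135,60,40),(165,255,255),6),'sheets',[s for s in sheets(c) if s[0]>330])"
```

```text
t 71.97 pos [480.7 119.5 239.3] rpy [-1.799e+02  1.000e-01  1.200e+02] F [ 1.4 -0.2  0.4] w 0.1 q [-0.37  0.36  0.09  1.88 -0.04  0.9   0.26]
side rail 239 [ 576.6 -224.3  114.6] near z 115.0 far z 114.7 red 17 [ 377.3 -245.   235.5]
top rail 187 [ 555.1 -223.6  117.1] near z 117.5 far z 116.9 red 21 [ 380.4 -245.4  237.4]
corners (np.float64(584.6), np.float64(96.9), 6)
only 2 holes [622.18224299 204.53271028]
([477.8, 161.0], [477.7, 161.0], -1.4, np.float64(31.0), np.float64(12.0))
teal [(413.5, 471.8, 84.7, 44.8, 36.0, [480.0, 242.0])] purple [(677.5, 464.0, 86.1, 46.2, 69.2, [479.0, 344.0]), (543.0, 465.3, 85.5, 46.6, 63.4, [478.0, 290.0])] sheets [(750.5, 279.2, 64.9, 29.6, -84.7, [402.0, 368.0]), (427.3, 334.3, 85.6, 44.5, -2.3, [426.0, 242.0])]
```

View pics/w37.png

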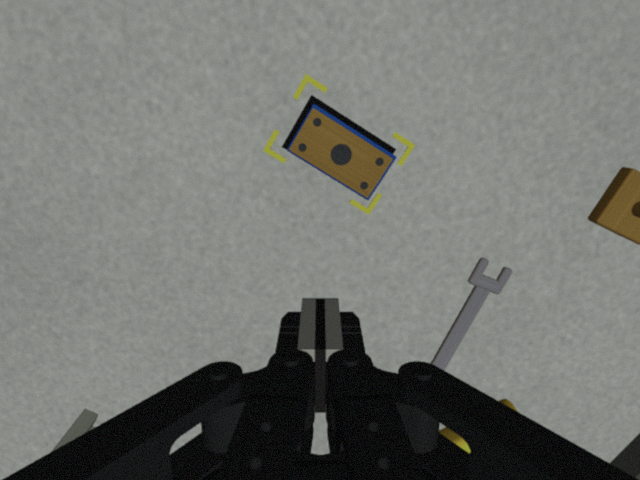

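View pics/s37.png

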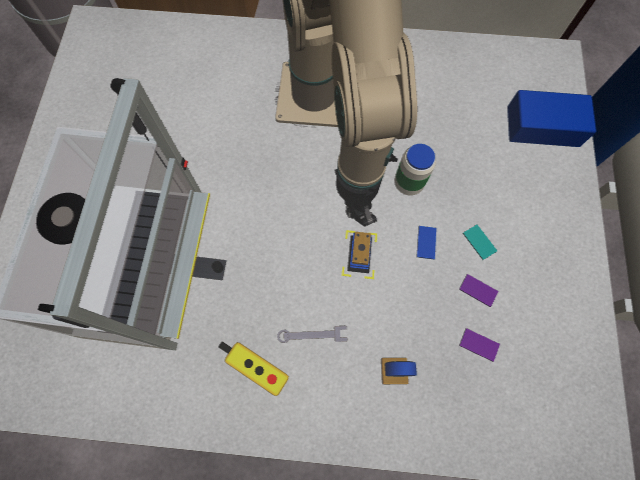

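```bash
python3 -c "
from h import *
c=Cam('side');m=cv2.inRange(c.hsv,(0,0,0),(180,255,60));print([r for r in c.rects(m,3,100) if -260<r[1]<-150])
a=cv2.imread('pics/side0.png')[:,:,::-1]
c.hsv=cv2.cvtColor(np.ascontiguousarray(a),cv2.COLOR_RGB2HSV);m=cv2.inRange(c.hsv,(0,0,0),(180,255,60));print([r for r in c.rects(m,3,100) if -260<r[1]<-150])
g=cv2.cvtColor(np.ascontiguousarray(a),cv2.COLOR_RGB2GRAY).astype(np.float32);h=cv2.cvtColor(c.img,cv2.COLOR_RGB2GRAY).astype(np.float32)
print(cv2.phaseCorrelate(g[255:282,205:235].copy(),h[255:282,205:235].copy()))
for n,(y0,y1,x0,x1) in dict(gauge=(350,390,370,425),wipes=(138,198,390,440),wrench=(320,346,272,352),pendant=(338,398,215,292)).items(): print(n,cv2.phaseCorrelate(g[y0:y1,x0:x1].copy(),h[y0:y1,x0:x1].copy()))"
```

```text
[]
[(541.8, -197.1, 32.8, 26.7, 51.4, [217.0, 266.0])]
((0.05248660963703777, 0.5213931985757476), 0.9940410187214981)
gauge ((0.010026220264361285, 0.035739915203635064), 1.0042078846693039)
wipes ((-0.11295635937532822, -0.24639016283537885), 0.7165545171101888)
wrench ((-0.0362761674698433, 0.521245565571478), 0.9907966752847036)
pendant ((0.012748668929482676, -0.030489929233986857), 0.9750521005193392)
```

```bash
python3 -c "
from cell import ctrl
print(ctrl.finish_job())"
```

```text
the job is handed in; nothing more can be done
None
```

The job is handed in at about 72 s; no verdict was reported.

**What I did**
- I raised the sash until the rail was level with the red mark, within about 1 mm by the images.
- I pulled the tray to its stop.
- I stacked the three plates present on the mat with two blue sheets between them.
- I pushed the empty tray home to its stop and closed the sash to its stop.

**Last checks**
- **Stack:** the top plate read (477.8, 161.0) mm at -1.4°, against the mat at about (478.3, 161.4) mm at -1.4°. The lower plates and first sheet were within about 1 mm when I checked them as placed. The second sheet's length could not be read cleanly because it blended with the blue sheet below it.
- **Tray and sash:** the tray stands at its starting home position to within a fraction of a pixel. The sash stopped firmly at up to 34 N.
- **Bystanders and look-alikes:** the gauge, tub, wrench, pendant and the purple and turquoise look-alikes show no movement in the side view.

**What disagreed or went wrong**
- **Fingertips:** they lie about 35–40 mm behind the reported TCP, so the first pass at the rail missed without touching anything. I corrected all heights by contact.
- **Floor contact:** the first plate grip pressed the tray floor with about 37 N.
- **Sheet grip:** the first grip on a separator sheet slid over its top with about 15 N, and I repeated it lower.
- **Cameras:** the top and side cameras differ by 2–3 mm. With the sash closed they read the rail's yellow edge at 117 and 115 mm, where 113 mm was expected, so I trusted the hard stop.
- **Spare sheet:** it was knocked about 5 cm towards the mat mid-run, so I moved it to about (430, 333) mm, roughly 178 mm from the mat. That is not its original spot.

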